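# Pack valve housings and lock the transit case

## Task

Get the blue transit case ready to ship: take the leftover carton out of it and put it in the grey tray, and stand every flanged aluminium housing that is on the table upright inside the case, on its flange. Then lower the lid gently until it is fully shut and push the locking pin right home through the three eyes at the front of the case, and let go. Leave the other things on the table where they are.

Things in the scene. Friction and masses are not known exactly. Their poses are not given: they have to be found in the camera images.
- case: Fixed open blue steel case, outside 162 (x) x 262 (y) x 100 mm tall, inside 150 x 250, walls and floor 6 mm. Origin under its centre; x from front (robot side) to hinge side, y along its length. Two steel lugs 8 mm thick, before the front wall at y = -30 and +30 mm, rise 43 mm above the rim and reach 37 mm out; each has a square eye 22 x 22 mm.
- lid (a joint): Angle of the blue lid (162 x 262 x 8 mm, 0.35 kg): 0 shut, 1.57 upright, at most 1.9. Stiff hinge (0.4 N m): stays where left, needs about 3 N at its free edge and pushing right down. A tongue 30 mm wide runs 37 mm past the middle of the free edge; its eye (24 x 24 mm, plate 8 mm thick, 35 mm above the lid's top) comes between the lugs. Shut, its top is 108 mm above the table.
- lid_hinge (a point): Middle of the hinge line, on the case's far top edge: 81 mm behind the case's centre, 100 mm above the table. Axes turn with the lid: y along the hinge line (the case's y), -x along the lid to its free edge, z out of its top face; the lid's underside is at z = 0.
- lid_edge (a point): Middle of the lid's free edge, on its top (outer) face, 162 mm from the hinge line.
- eye (a point): Common centre of the lugs' eyes, 101 mm before the case's centre, 126 mm above the table; the case's axes. With the lid shut the three eyes (at y = -30, 0 and +30 mm, each 8 mm thick) line up along y, and the pin goes in along y from either end. The lugs' outer faces are at y = -34 and +34 mm.
- pin: Locking pin lying flat on the table: black plastic handle 50 long (x) x 24 x 24 mm, and a steel rod of 10 mm diameter and 100 mm length running on along +x. 0.1 kg. Origin under the centre of the handle; the rod's axis lies at z = 12 mm. The handle is too big for the eyes: home, it meets the lug.
- pin_mid (a point): Middle of the pin's rod, 75 mm from the handle's centre.
- pin_tip (a point): Free end of the pin's rod, 125 mm from the handle's centre.
- carton: Closed cardboard carton, 50 (x) x 40 (y) x 45 mm tall, lying in the case at the start. 0.08 kg. Origin at the centre of its underside, z up.
- tray: Grey tray fixed to the table, 130 (x) x 150 (y) mm, walls 25 mm high and 4 mm thick, floor 4 mm thick. Origin under its centre.
- housing1: Aluminium valve housing, 80 mm tall, standing on its foot flange (54 mm across, 12 mm thick); neck 32 mm across; plain round collar 40 mm across over the top 32 mm (z 48 to 80), the place to grip. 0.3 kg. Origin at the centre of the underside, z up. May be absent.
- housing2: Aluminium valve housing, 80 mm tall, standing on its foot flange (54 mm across, 12 mm thick); neck 32 mm across; plain round collar 40 mm across over the top 32 mm (z 48 to 80), the place to grip. 0.3 kg. Origin at the centre of the underside, z up. May be absent.
- housing3: Aluminium valve housing, 80 mm tall, standing on its foot flange (54 mm across, 12 mm thick); neck 32 mm across; plain round collar 40 mm across over the top 32 mm (z 48 to 80), the place to grip. 0.3 kg. Origin at the centre of the underside, z up. May be absent.
- housing4: Aluminium valve housing, 80 mm tall, standing on its foot flange (54 mm across, 12 mm thick); neck 32 mm across; plain round collar 40 mm across over the top 32 mm (z 48 to 80), the place to grip. 0.3 kg. Origin at the centre of the underside, z up. May be absent.
- sleeve: White plain plastic cylinder, 44 mm across, 55 mm tall, upright among the housings; it does not belong in the case. Origin at the centre of its underside.
- disc: Black rubber disc, 100 mm across, 14 mm thick, lying behind the case. Leave alone. Origin under its centre.
- wrench: Steel wrench, 170 mm long, lying behind the case. Leave alone.
- jar: Clear plastic jar, 60 mm across, 80 mm tall, beyond the tray. Leave alone. Origin at the centre of its underside.
- filtercup: White plastic cup, 64 mm across, 70 mm tall, near the right side. Leave alone. Origin at the centre of its underside.

How it is judged:
By the outcome, as a careful person would: the job done as asked, in the order asked, and still so for the second after the job is handed in, with the robot touching nothing.
Of housing1, housing2, housing3, housing4 only 2 to 4 are there at a start; the rules pass over those that are not, and their reading is None.
At some moment in a run one of carton, pin may be knocked a few centimetres aside while the robot is not near it.
It also fails if it takes over 210 s, if anything falls off the work surface, if the arm or the gripper's body presses on something with over 40 N, if the wrist force passes 120 N, or if a joint passes its speed limit or range.

## Robot

A 7-joint arm with a two-finger parallel gripper is mounted at the origin on the work surface. World frame = base frame: x ahead of the robot, y to its left, z up, the work surface at z = 0. Lengths are in mm, angles in rad, forces in N, time in s.
With the tool pointing down it reaches from about 400 to 850 mm from the base axis. Payload 4.5 kg.
Tool frame: the origin (TCP) lies midway between the tips of the shut fingers; the grasp point (between the pads) lies 19 mm behind it (robot.grip_point_offset is the distance from the TCP to the grasp point, in mm); x points along the fingers, y is the direction in which the jaws open and shut, and the axes are right-handed (so a half turn about x gives the same grasp; the last joint's range is limited). The gripper opens to 85 mm and grips with 20 to 120 N. Pads are 22 mm wide; open, the fingers measure 114 mm over their backs; the gripper's body (76 mm by 85 mm) begins 54 mm behind the grasp point. The pads swing forward as they close: fully open they stand 13 mm farther back than shut.
Start: joints at [1.358, 0.689, -0.195, 1.565, 0.157, 0.902, -0.215], TCP at [152.717, -606.079, 231.317] pointing down, gripper open.
Joint ranges: [-3.01, 3.01], [-0.46, 2.08], [-1.47, 1.51], [0.13, 2.56], [-1, 4.14], [0.04, 2.09], [-2.66, 2.66]. Speed limits (rad/s): [2.57, 2.57, 3.14, 3.14, 3.14, 3.14, 3.14].

## Interface

Orientations are given as a rotation vector (axis times angle).
In Python, from plant import robot, optics gives the robot as it stands.
- The arm moves only by the tool play_rows, never from a script. Its argument "moves" is a list of rows, each an object with "xyz": the shift along the tool's x, y, z in cm, a list of three; "yaw": the turn about the tool's x in rad; "fingers": the closure, from 0 (fully open) to 1 (shut). In form: [{"xyz": [dx, dy, dz], "yaw": yaw, "fingers": fingers}, ...]. A call has 1 to 12 rows; each row shifts and turns the commanded pose from where the row before left it, along the tool's axes as they then stand; what a row does not reach is not made up. A row lasts 1/10 s, in which the tool goes at most 50 mm and 8.59 degrees, less where a joint would pass 70% of its speed; a pose out of reach is approached as far as the arm can. A call is refused whole if a number of a shift passes 5 or a number of a turn 0.15, either way. A call with a gripper value outside its range is refused whole. The fingers move at their own pace and stop on an object; "squeeze" is the grip in N (left out, the last holds). Time passes only in rows, so rows that do not move let the fingers close. It gives the time, the measured TCP pose, the force and the opening at its end, in the units of the state.
- robot.get_obs(): the state, without advancing time (a new reading comes with each control period).
- optics.snapshot(name): name is "scene" or "top"; returns a dict with "img" (480x640x3 uint8, red, green, blue), "range_z" (480x640 float32, mm along the optical axis (not along the pixel's ray), 0 where there is no reading), "vertical_fov" (degrees; the focal length in pixels is half the picture's height over the tangent of half this angle, whatever the lens; pixels are square), "cx", "cy" (the principal point, pixels), "dist" ([k1, k2, p1, p2, k3] as OpenCV has them; the pictures are not rectified), "eye" and "rotation" of the camera in the world. Camera axes: x right, y up, looking along -z (the intrinsics and any distortion apply to the point x, -y, -z); pixel columns grow to the right and rows downward; lengths in mm; the calibration is good to about 2 mm. A picture is of the moment at which its call begins.
- robot.close_job(): hands the job in, once; it reports no verdict.
The state is a dict: "time_s": time; "qpos": joint angles; "joint_velocities": joint speeds; "joint_efforts": joint torques, N m; "position": TCP position; "orientation": TCP orientation; "wrist_force": force on the tool from outside, world axes, zero at the start; "ft_torque": the same for the moment, N m; "opening": finger opening in mm.
Only numpy, scipy, OpenCV 4.12 (cv2) and the standard library are available. Lean on these libraries where they do the work, as an engineer would, in place of code of your own. Each camera call takes 0.05 s, during which the arm holds its last target.

## Working session

There is one attempt and no reset: what is moved stays moved. The work goes in short steps, Python scripts to look and compute and a tool call to move; the robot and the scene stay as the last step left them, time stands still between calls to the robot, and variables do not carry over. Pictures are saved under pics/ and viewed, and the job is handed in when it is done.

Besides the shell and the picture viewer there is one more tool, called as name([rows], argument=value, ...), one row to a line, values as JSON. play_rows: Moves the arm, as the interface text tells. Its arguments: {"type":"object","properties":{"moves":{"type":"array"},"squeeze":{"type":"number"}},"required":["moves"]}

```bash
ls; mkdir -p pics; python3 - <<'E'
from plant import robot, optics
import cv2,json
o=robot.get_obs();print(o)
print([a for a in dir(robot) if a[0]!='_'])
for n in("scene","top"):
    s=optics.snapshot(n)
    cv2.imwrite(f"pics/{n}0.png",s["img"][:,:,::-1])
    print(n,s["vertical_fov"],s["cx"],s["cy"],s["dist"],s["eye"],s["rotation"])
E
```

```text
pics
{'time_s': 0.0, 'qpos': array([ 1.35780272,  0.68999637, -0.194478  ,  1.56634224,  0.15727129,
        0.9024711 , -0.21509935]), 'joint_velocities': array([ 0.00105808, -0.00113742,  0.00153637, -0.00170968,  0.00281463,
        0.00151335,  0.00134731]), 'joint_efforts': array([-2.45051488e-04, -5.39603662e+01, -1.26633111e+00, -1.58543569e+01,
        9.14650562e-03,  9.42587183e-03,  1.04796683e-05]), 'position': array([ 152.46866149, -605.45646321,  230.47586377]), 'orientation': array([ 2.09056741,  0.26126746, -2.09130938]), 'wrist_force': array([-0.43977919, -0.4710933 ,  0.39521839]), 'ft_torque': array([ 0.02739453, -0.02230694, -0.00069422]), 'opening': 85.34103706944938}
['MotionError', 'close_job', 'get_obs', 'grip_point_offset']
scene 54.8458972175421 319.2028697463062 233.97685258222285 [-0.01641109  0.          0.          0.          0.        ] [ 966.25953464 -740.9417637  1030.29286649] [0.70568589 0.17796984 0.46717918]
top 47.104295069269796 318.534743466592 232.28997581871548 [-0.13793987  0.          0.          0.          0.        ] [ 304.53086182  -41.71812542 1239.85636882] [ 0.16841732 -0.17180624 -1.61831227]
```

View pics/scene0.png

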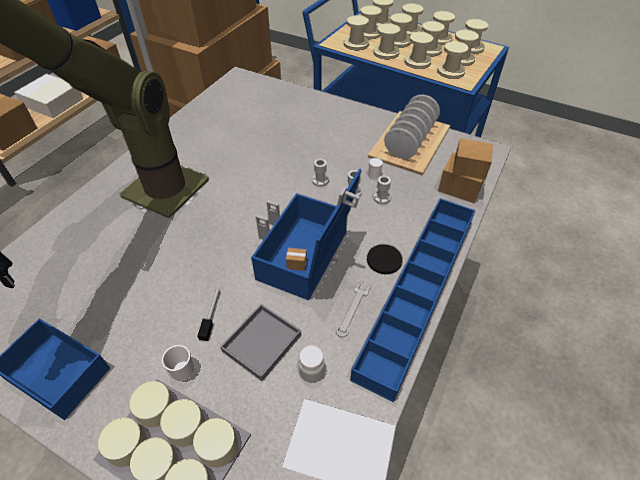

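View pics/top0.png

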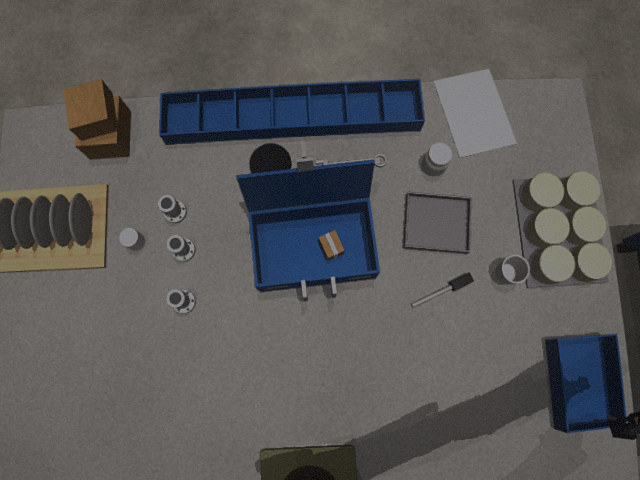

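The scene view shows three housings beyond the open case, with the sleeve among them and the carton in the case at (296,258). In the top view the housings are at about (168,204), (176,243) and (176,298), the sleeve at (130,238), the carton at (331,244), the pin at (445,288) and the tray at (437,222).

```bash
cat > h.py <<'E'
from plant import robot, optics
import cv2, numpy as np
from scipy.spatial.transform import Rotation as R
def cam(n):
    s=optics.snapshot(n); f=240/np.tan(np.radians(s["vertical_fov"])/2)
    K=np.array([[f,0,s["cx"]],[0,f,s["cy"]],[0,0,1.]])
    v,u=np.mgrid[0:480,0:640]
    p=cv2.undistortPoints(np.stack([u,v],-1).reshape(-1,1,2).astype(float),K,np.array(s["dist"])).reshape(480,640,2)
    d=np.stack([p[...,0],-p[...,1],-np.ones((480,640))],-1)
    Rm=R.from_rotvec(s["rotation"]).as_matrix()
    s["ray"]=d@Rm.T; s["P"]=s["eye"]+s["ray"]*s["range_z"][...,None]
    s["ok"]=s["range_z"]>0; s["K"]=K; s["Rm"]=Rm
    s["hsv"]=cv2.cvtColor(s["img"],cv2.COLOR_RGB2HSV)
    return s
def save(s,name,box=None,k=1):
    im=s["img"][:,:,::-1]
    if box: x0,y0,x1,y1=box; im=im[y0:y1,x0:x1]
    cv2.imwrite("pics/"+name,cv2.resize(im,None,fx=k,fy=k,interpolation=cv2.INTER_CUBIC))
def onplane(s,u,v,z):
    p=cv2.undistortPoints(np.array([[[u,v]]],float),s["K"],np.array(s["dist"]))[0,0]
    d=s["Rm"]@np.array([p[0],-p[1],-1]); return s["eye"]+d*(z-s["eye"][2])/d[2]
def proj(s,P):
    q=(np.atleast_2d(P)-s["eye"])@s["Rm"]; q=q*[1,-1,-1]
    return cv2.projectPoints(q,np.zeros(3),np.zeros(3),s["K"],np.array(s["dist"]))[0][:,0]
def st():
    o=robot.get_obs(); M=R.from_rotvec(o["orientation"]).as_matrix()
    print("t",round(o["time_s"],2),"pos",o["position"].round(1),"x",M[:,0].round(3),"y",M[:,1].round(3),"F",o["wrist_force"].round(1),"open",round(o["opening"],1),"q",o["qpos"].round(2)); return o,M
def shift(target,grip=False):
    """tool-axis shift in cm for TCP (or grip pt) to get to target"""
    o,M=st(); p=o["position"]-(M[:,0]*robot.grip_point_offset if grip else 0)
    d=M.T@(np.array(target)-p)/10; print("tool shift cm",d.round(2)); return d
E
python3 - <<'E'
from h import *
for n in("top","scene"):
    s=cam(n); P=s["P"]; z=P[...,2]; x=P[...,0];y=P[...,1]
    print(n,"table z",[np.round(P[v,u],1) for u,v in((300,350),(200,350))])
    # clusters z in 70..90
    reg=s["ok"]&(z>30)&(z<95)&(x>350)&(x<900)&(abs(y)<600)
    k,l,stt,c=cv2.connectedComponentsWithStats(reg.astype(np.uint8))
    for i in range(1,k):
        if stt[i,4]>30:
            m=l==i; t=m&(z>z[m].max()-6)
            (cc,r)=cv2.minEnclosingCircle(P[t][:,:2].astype(np.float32))
            print(stt[i],"zmax",z[m].max().round(1),"top c",np.round(cc,1),"r",round(r,1),"mean",P[t].mean(0).round(1))
E
```

```text
top table z [array([310.8,   3.6,  -0. ]), array([321.1, 226.4,   2.3])]
[ 159   88  266   52 2590] zmax 66.2 top c [861.1  -3.2] r 310.4 mean [822.6 -26.2  61.7]
[  75   99   52   56 1246] zmax 95.0 top c [843.8 448.5] r 72.9 mean [815.2 431.8  90.9]
[423 143  30  30 654] zmax 87.0 top c [ 723.1 -333.9] r 26.5 mean [ 723.7 -334.9   82.6]
[ 525  172   45  111 3124] zmax 72.9 top c [ 544.8 -580.6] r 118.5 mean [ 540.7 -570.3   67.9]
[ 75 193  16  53 568] zmax 94.9 top c [617.5 480.4] r 54.9 mean [614.  478.5  92.1]
[ 37 195  17  53 521] zmax 94.9 top c [619.3 571.9] r 54.5 mean [617.  568.8  91.8]
[ 55 194  17  53 531] zmax 94.9 top c [620.  526.3] r 55.1 mean [615.9 523.5  92.4]
[158 195  21  21 330] zmax 85.5 top c [641.3 281.3] r 19.6 mean [642.  281.7  81.2]
[ 251  201  126   83 1258] zmax 94.9 top c [535.2 -38. ] r 145.4 mean [581.1 -39.8  92.1]
[119 228  23  21 352] zmax 60.5 top c [574.7 374.2] r 21.6 mean [576.2 375.   56.1]
[319 231  25  28 448] zmax 56.7 top c [537.2 -77.3] r 30.1 mean [536.4 -77.2  52.4]
[167 235  21  20 325] zmax 84.6 top c [550.1 261.1] r 19.7 mean [550.1
[... 1127 characters left out ...]
99  117  193 2333] zmax 64.4 top c [858.6  -1.1] r 310.0 mean [826.  -66.9  60. ]
[268 214  12  11  77] zmax 94.9 top c [431.1 -12.1] r 16.7 mean [432.  -14.   92.2]
[ 252  215   96   78 1185] zmax 94.9 top c [ 543.2 -164.7] r 80.1 mean [ 542.  -164.6   92.1]
[258 229  10  11  71] zmax 94.9 top c [435.6 -73.8] r 12.5 mean [435.  -74.1  91.3]
[286 247  21  19 310] zmax 55.3 top c [537.8 -72.4] r 30.5 mean [539.1 -75.1  51.5]
[161 345  31  32 581] zmax 72.8 top c [ 456.1 -473.7] r 32.3 mean [ 457.1 -473.8   69.2]
[299 345  26  33 691] zmax 83.5 top c [ 724.7 -331.3] r 26.7 mean [ 725.5 -330.8   79.6]
[ 130  381  107   82 3582] zmax 67.3 top c [ 549.1 -575.2] r 125.1 mean [ 554.1 -570.    62.7]
```

```bash
python3 - <<'E'
from h import *
s=cam("top"); save(s,"top_case.png",(230,130,400,310),4); save(s,"top_h.png",(100,180,220,320),5)
s=cam("scene"); save(s,"scene_case.png",(230,140,420,300),4)
E
```

```text
(no output)
```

View pics/top_case.png

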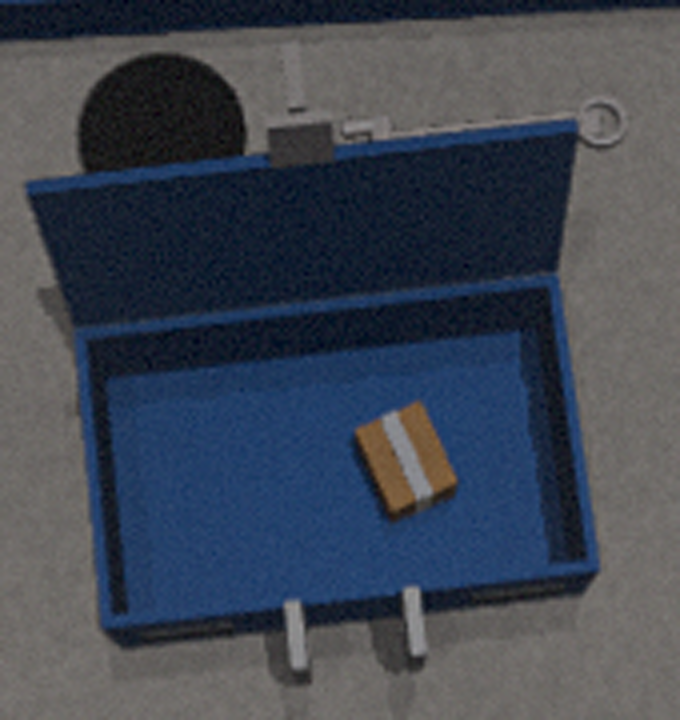

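View pics/scene_case.png

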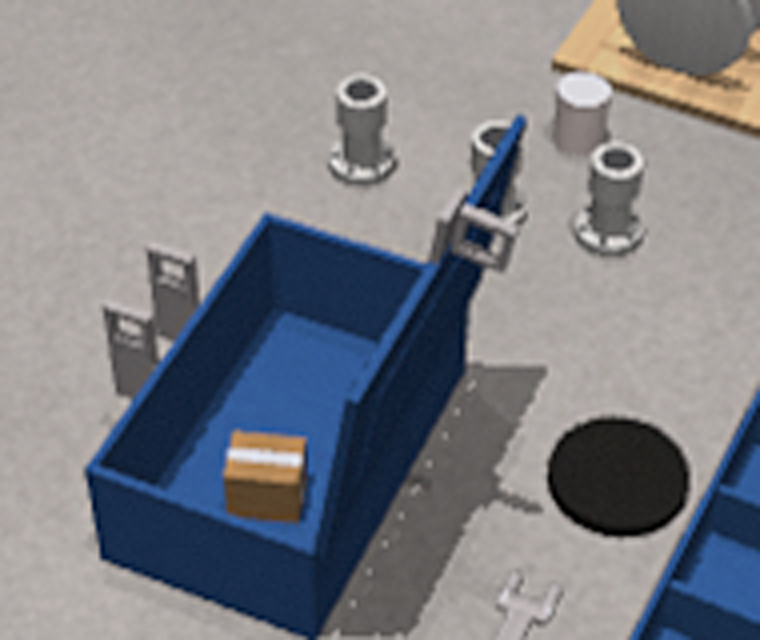

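View pics/top_h.png

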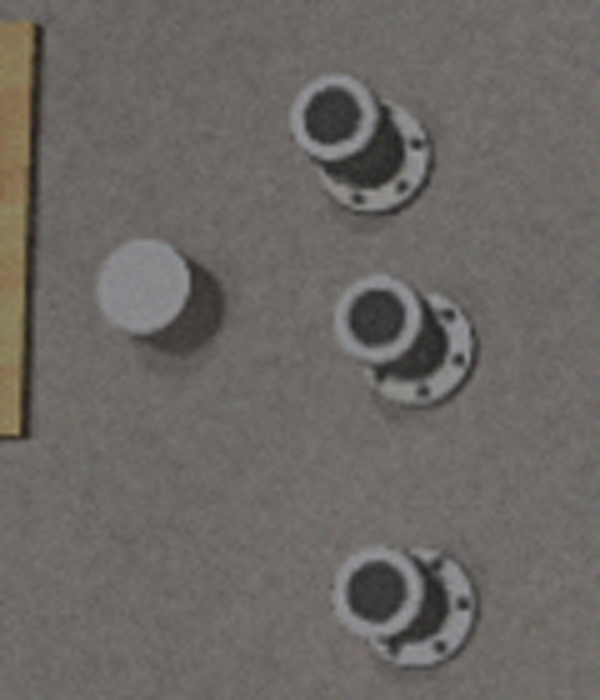

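The crops show the case turned a few degrees, with the lid slightly past upright. The three housings are all standing and the carton lies right of the middle. Next I'll measure the case, lid, carton, pin and tray.

```bash
cat > meas.py <<'E'
from h import *
def case(s):
    P=s["P"];z=P[...,2];x=P[...,0];y=P[...,1];h=s["hsv"]
    blue=(h[...,0]>100)&(h[...,0]<125)&(h[...,1]>120)
    m=s["ok"]&blue&(abs(z-100)<5)&(x>420)&(x<640)&(y>-230)&(y<150)
    return P[m]
def pinm(s,lo=(350,-460),hi=(640,-150)):
    P=s["P"];z=P[...,2];x=P[...,0];y=P[...,1];h=s["hsv"]
    r=s["ok"]&(x>lo[0])&(x<hi[0])&(y>lo[1])&(y<hi[1])
    return P[r&(z>14)&(z<45)&(h[...,2]<60)],P[r&(z>4)&(z<45)]
def carton(s):
    P=s["P"];h=s["hsv"];r=s["ok"]&(P[...,0]>400)&(P[...,0]<800)&(P[...,1]>-420)&(P[...,1]<100)
    br=(h[...,0]>5)&(h[...,0]<25)&(h[...,1]>90)&(h[...,2]>50)
    m=(r&br).astype(np.uint8); m=cv2.morphologyEx(m,cv2.MORPH_CLOSE,np.ones((7,7)))
    k,l,t,c=cv2.connectedComponentsWithStats(m)
    if k<2: return None
    i=1+np.argmax(t[1:,4]); m=(l==i)&s["ok"]
    Q=P[m]; zt=np.percentile(Q[:,2],97); return Q[Q[:,2]>zt-6],Q
E
python3 - <<'E'
from meas import *
for n in("top","scene"):
    s=cam(n)
    Q=case(s); r=cv2.minAreaRect(Q[:,:2].astype(np.float32)); print(n,"case",np.round(r[0],1),np.round(r[1],1),round(r[2],2),len(Q))
    c=carton(s)
    if c: r=cv2.minAreaRect(c[0][:,:2].astype(np.float32)); print(" carton",np.round(r[0],1),np.round(r[1],1),round(r[2],2),"z",c[0][:,2].mean().round(1))
    d,a=pinm(s)
    for Q in (d,a):
        r=cv2.minAreaRect(Q[:,:2].astype(np.float32)); print(" pin",np.round(r[0],1),np.round(r[1],1),round(r[2],2),len(Q),"z",Q[:,2].max().round(1),np.median(Q[:,2]).round(1))
    P=s["P"];z=P[...,2]
    m=s["ok"]&(z>16)&(z<32)&(P[...,0]>530)&(P[...,0]<700)&(P[...,1]<-205)&(P[...,1]>-400)
    r=cv2.minAreaRect(P[m][:,:2].astype(np.float32)); print(" tray",np.round(r[0],1),np.round(r[1],1),round(r[2],2))
    # lid: blue points z>130
    h=s["hsv"];b=(h[...,0]>100)&(h[...,0]<125)&(h[...,1]>100)&s["ok"]&(z>120)&(z<300)&(P[...,0]>500)&(P[...,0]<760)&(abs(P[...,1]+30)<200)
    L=P[b]; 
    for zz in range(120,290,20):
        q=L[abs(L[:,2]-zz)<5]
        if len(q)>5: print("  lid z",zz,q[:,0].min().round(0),q[:,0].max().round(0),q[:,1].min().round(0),q[:,1].max().round(0))
E
```

```text
top case [534.5 -37.9] [165.3 261.6] 3.47 1124
 carton [536.  -77.2] [49.4 38.9] 20.58 z 51.5
 pin [ 525.9 -300.9] [217.1 294.2] 6.39 586 z 44.9 23.7
 pin [ 495.4 -304.9] [289.  309.5] 0.14 3483 z 44.9 6.7
 tray [ 615.2 -322.4] [154.9 169.4] 89.91
  lid z 120 610.0 628.0 -157.0 90.0
  lid z 140 611.0 631.0 -161.0 96.0
  lid z 160 612.0 633.0 -162.0 96.0
  lid z 180 617.0 637.0 -160.0 95.0
  lid z 200 620.0 640.0 -160.0 96.0
  lid z 220 623.0 642.0 -159.0 96.0
  lid z 240 627.0 645.0 -159.0 96.0
  lid z 260 629.0 653.0 -160.0 97.0
scene case [537.8 -36.1] [172.1 263.7] 3.56 450
 carton [539.  -75.4] [50.5 42.2] 19.49 z 50.8
 pin [ 530.6 -277.9] [218.1 254.5] 0.24 301 z 44.6 21.3
 pin [ 495.5 -305.8] [290.6 306. ] 1.26 2604 z 44.9 12.5
 tray [ 584.3 -323. ] [152.  126.2] 82.79
  lid z 120 620.0 635.0 -161.0 72.0
  lid z 140 624.0 637.0 -160.0 59.0
  lid z 160 624.0 640.0 -160.0 87.0
  lid z 180 626.0 643.0 -159.0 92.0
  lid z 200 630.0 646.0 -159.0 91.0
  lid z 220 633.0 649.0 -160.0 87.0
  lid z 240 635.0 652.0 -160.0 88.0
  lid z 260 631.0 658.0 -157.0 101.0
```

```bash
python3 - <<'E'
from meas import *
o,M=st(); print(M.round(3), robot.grip_point_offset)
s=cam("top"); save(s,"pin_t.png",(395,180,535,320),5)
for n in("top","scene"):
    s=cam(n);h=s["hsv"];P=s["P"]
    g=np.zeros((480,640,2)); 
    # pixel rays to z=12 plane
    t=(12-s["eye"][2])/s["ray"][...,2]; G=s["eye"]+s["ray"]*t[...,None]
    reg=(G[...,0]>380)&(G[...,0]<560)&(G[...,1]>-430)&(G[...,1]<-180)
    for nm,mm in(("handle",reg&(h[...,2]<55)),("tallpix",reg&s["ok"]&(P[...,2]>8)&(P[...,2]<40)),("bright",reg&(h[...,2]>150))):
        k,l,tt,c=cv2.connectedComponentsWithStats(mm.astype(np.uint8))
        for i in range(1,k):
            if tt[i,4]>60: 
                r=cv2.minAreaRect(G[l==i][:,:2].astype(np.float32)); print(n,nm,tt[i],np.round(r[0],1),np.round(r[1],1),round(r[2],1),"z",np.median(P[l==i][:,2]).round(1))
E
```

```text
t 0.4 pos [ 152.7 -606.   231.2] x [-0.  0. -1.] y [ 0.244 -0.97  -0.   ] F [ 0.9  0.3 -0.6] open 85.4 q [ 1.36  0.69 -0.19  1.57  0.16  0.9  -0.22]
[[-0.     0.244 -0.97 ]
 [ 0.    -0.97  -0.244]
 [-1.    -0.     0.   ]] 18.700000000000003
top handle [403 234  66  20 117] [ 518.2 -313.5] [152.3  31. ] 70.8 z 16.3
top handle [449 273  25  18 237] [ 442.  -366.2] [24.1 54.2] 22.3 z 24.2
top tallpix [404 230  67  24 305] [ 536.4 -322.1] [154.8  53.9] 86.7 z 22.6
top tallpix [411 272  63  35 446] [ 423.5 -320.9] [ 24.1 152.8] 22.3 z 20.3
scene handle [223 306  39  42 136] [ 520.7 -311. ] [140.9   7.8] 82.0 z 13.2
scene handle [198 319  15  22 236] [ 441.9 -363.9] [29.7 57.6] 22.3 z 21.8
scene tallpix [197 287  23  53 350] [ 421.8 -316.9] [ 29.5 154.5] 22.2 z 20.1
scene tallpix [220 304  52  57 351] [ 539.4 -314.8] [157.1  58.4] 83.0 z 20.2
scene bright [ 169  268  115  105 4582] [ 470. -305.] [249.9 179.9] 90.0 z -0.5
```

View pics/pin_t.png

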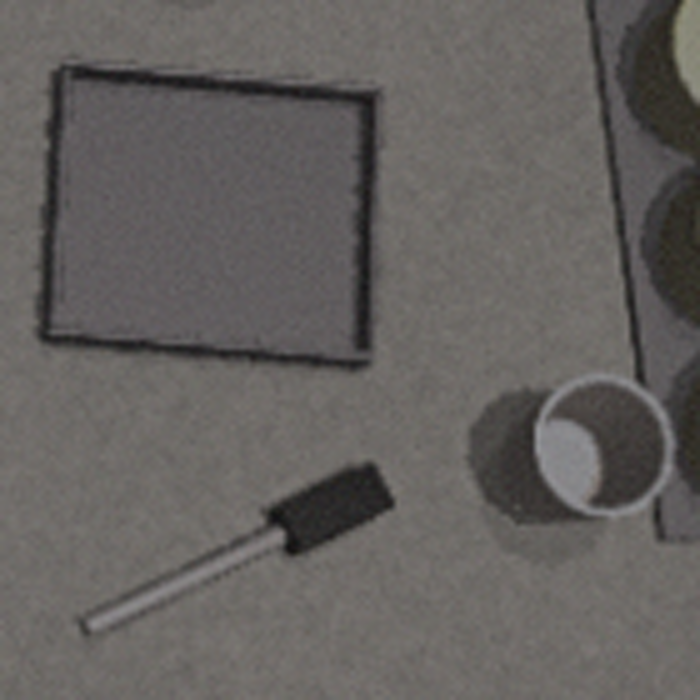

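The crop shows the tray at crop corners (62,68)–(370,362) and the pin's handle at (330,505), with the tip at (85,628), pointing toward +y. First I'll get the tray centre, then the shift to the carton.

```bash
python3 - <<'E'
from meas import *
s=cam("top")
c=np.array([onplane(s,u,v,25) for u,v in((407.4,193.6),(470,198.4),(468.8,252.6),(403.8,247.4))]); print(c.round(1),c.mean(0).round(1))
print(onplane(s,395+85/5,180+628/5,12))
o,M=st(); 
for t in ((537,-76,230),(537,-76,15)): shift(t)
E
```

```text
[[ 649.5 -260.8   25. ]
 [ 630.6 -405.7   25. ]
 [ 504.1 -388.4   25. ]
 [ 524.4 -241.4   25. ]] [ 577.2 -324.1   25. ]
[ 393.96873106 -250.84350125   12.        ]
t 0.6 pos [ 152.7 -606.1  231.3] x [-0. -0. -1.] y [ 0.244 -0.97   0.   ] F [ 0.2 -0.3 -0.9] open 85.6 q [ 1.36  0.69 -0.19  1.57  0.16  0.9  -0.22]
t 0.6 pos [ 152.7 -606.1  231.3] x [-0. -0. -1.] y [ 0.244 -0.97   0.   ] F [ 0.2 -0.3 -0.9] open 85.6 q [ 1.36  0.69 -0.19  1.57  0.16  0.9  -0.22]
tool shift cm [  0.13 -42.01 -50.22]
t 0.6 pos [ 152.7 -606.1  231.3] x [-0. -0. -1.] y [ 0.244 -0.97   0.   ] F [ 0.2 -0.3 -0.9] open 85.6 q [ 1.36  0.69 -0.19  1.57  0.16  0.9  -0.22]
tool shift cm [ 21.63 -42.01 -50.22]
```

play_rows([
  {"xyz": [0, -3.0, -3.6], "yaw": 0, "fingers": 0},
  {"xyz": [0, -3.0, -3.6], "yaw": 0, "fingers": 0},
  {"xyz": [0, -3.0, -3.6], "yaw": 0, "fingers": 0},
  {"xyz": [0, -3.0, -3.6], "yaw": 0, "fingers": 0},
  {"xyz": [0, -3.0, -3.6], "yaw": 0, "fingers": 0},
  {"xyz": [0, -3.0, -3.6], "yaw": 0, "fingers": 0},
  {"xyz": [0, -3.0, -3.6], "yaw": 0, "fingers": 0},
  {"xyz": [0, -3.0, -3.6], "yaw": 0, "fingers": 0},
  {"xyz": [0, -3.0, -3.6], "yaw": 0, "fingers": 0},
  {"xyz": [0, -3.0, -3.6], "yaw": 0, "fingers": 0},
  {"xyz": [0, -3.0, -3.6], "yaw": 0, "fingers": 0},
  {"xyz": [0, -3.0, -3.6], "yaw": -0.1, "fingers": 0},
])

```text
time_s: 1.8
position: [484.8, -149.7, 231.6]
orientation: [2.032, 0.357, -2.031]
wrist_force: [0.2, -1.4, -0.3]
opening: 85.5
```

```bash
python3 - <<'E'
from meas import *
shift((537,-76,230))
for n in("scene",):
    s=cam(n);c=carton(s)
    r=cv2.minAreaRect(c[0][:,:2].astype(np.float32)); print(n," carton",np.round(r[0],1),np.round(r[1],1),round(r[2],2))
    save(s,"a1.png")
E
```

```text
t 1.8 pos [ 484.8 -149.7  231.6] x [ 0.001 -0.001 -1.   ] y [ 0.342 -0.94   0.001] F [ 0.2 -1.4 -0.3] open 85.5 q [ 0.32  0.54 -0.17  1.92  0.13  0.7  -1.15]
tool shift cm [ 0.16 -5.14 -7.43]
scene  carton [538.5 -75.9] [49.5 39.7] 20.53
```

play_rows([
  {"xyz": [0, -2.6, -3.7], "yaw": 0, "fingers": 0},
  {"xyz": [0, -2.55, -3.75], "yaw": 0, "fingers": 0},
  {"xyz": [4, 0, 0], "yaw": 0, "fingers": 0},
  {"xyz": [4, 0, 0], "yaw": 0, "fingers": 0},
  {"xyz": [2, 0, 0], "yaw": 0, "fingers": 0},
  {"xyz": [0, 0, 0], "yaw": 0, "fingers": 0},
])

```text
time_s: 2.45
position: [534.1, -77.6, 128.8]
orientation: [2.027, 0.358, -2.039]
wrist_force: [-0.9, -0.0, 0.3]
opening: 85.2
```

```bash
python3 - <<'E'
from meas import *
shift((537.5,-76,18))
E
```

```text
t 2.45 pos [534.1 -77.6 128.8] x [-0.006  0.    -1.   ] y [ 0.34  -0.94  -0.002] F [-0.9 -0.   0.3] open 85.2 q [ 0.13  0.73 -0.12  1.91  0.17  0.51 -1.33]
tool shift cm [ 1.107e+01 -1.000e-02 -4.300e-01]
```

play_rows([
  {"xyz": [2, 0, -0.3], "yaw": 0, "fingers": 0},
  {"xyz": [2.5, 0, 0], "yaw": 0, "fingers": 0},
  {"xyz": [2.5, 0, 0], "yaw": 0, "fingers": 0},
  {"xyz": [2.5, 0, 0], "yaw": 0, "fingers": 0},
  {"xyz": [1.5, 0, 0], "yaw": 0, "fingers": 0},
  {"xyz": [0, 0, 0], "yaw": 0, "fingers": 0},
  {"xyz": [0, 0, 0], "yaw": 0, "fingers": 0},
])

```text
time_s: 3.15
position: [539.9, -76.9, 22.3]
orientation: [2.034, 0.355, -2.031]
wrist_force: [-0.9, 0.0, 0.8]
opening: 85.6
```

play_rows([
  {"xyz": [0, 0, 0], "yaw": 0, "fingers": 1},
  {"xyz": [0, 0, 0], "yaw": 0, "fingers": 1},
  {"xyz": [0, 0, 0], "yaw": 0, "fingers": 1},
  {"xyz": [0, 0, 0], "yaw": 0, "fingers": 1},
  {"xyz": [0, 0, 0], "yaw": 0, "fingers": 1},
  {"xyz": [0, 0, 0], "yaw": 0, "fingers": 1},
  {"xyz": [0, 0, 0], "yaw": 0, "fingers": 1},
  {"xyz": [0, 0, 0], "yaw": 0, "fingers": 1},
], squeeze=25)

```text
time_s: 3.95
position: [539.6, -76.7, 22.1]
orientation: [2.034, 0.356, -2.032]
wrist_force: [-0.8, 0.4, 6.6]
opening: 39.4
```

```bash
python3 - <<'E'
from meas import *
st()
E
```

```text
t 3.95 pos [539.6 -76.7  22.1] x [ 0.001 -0.    -1.   ] y [ 0.34  -0.94   0.001] F [-0.8  0.4  6.6] open 39.4 q [ 0.1   0.92 -0.07  1.94  0.2   0.28 -1.36]
```

play_rows([
  {"xyz": [-4, 0, 0], "yaw": 0, "fingers": 1},
  {"xyz": [-4.5, 0, 0], "yaw": 0, "fingers": 1},
  {"xyz": [-4.5, 0, 0], "yaw": 0, "fingers": 1},
  {"xyz": [-1, 4, 0.8], "yaw": 0, "fingers": 1},
  {"xyz": [0, 4.1, 0.9], "yaw": 0, "fingers": 1},
  {"xyz": [0, 4.1, 0.8], "yaw": 0, "fingers": 1},
  {"xyz": [0, 4.1, 0.8], "yaw": 0, "fingers": 1},
  {"xyz": [0, 4.1, 0.8], "yaw": 0, "fingers": 1},
  {"xyz": [0, 4.1, 0.8], "yaw": 0, "fingers": 1},
  {"xyz": [3, 0, 0], "yaw": 0, "fingers": 1},
  {"xyz": [0, 0, 0], "yaw": 0, "fingers": 1},
])

```text
time_s: 5.05
position: [572.6, -324.4, 127.5]
orientation: [2.029, 0.358, -2.043]
wrist_force: [0.2, 0.9, -1.2]
opening: 39.4
```

```bash
python3 - <<'E'
from meas import *
shift((577,-324,23))
s=cam("scene");save(s,"a2.png")
E
```

```text
t 5.05 pos [ 572.6 -324.4  127.5] x [-0.007  0.003 -1.   ] y [ 0.337 -0.941 -0.005] F [ 0.2  0.9 -1.2] open 39.4 q [ 0.54  0.86 -0.18  1.54  0.2   0.77 -0.95]
tool shift cm [10.44  0.17 -0.49]
```

View pics/a2.png

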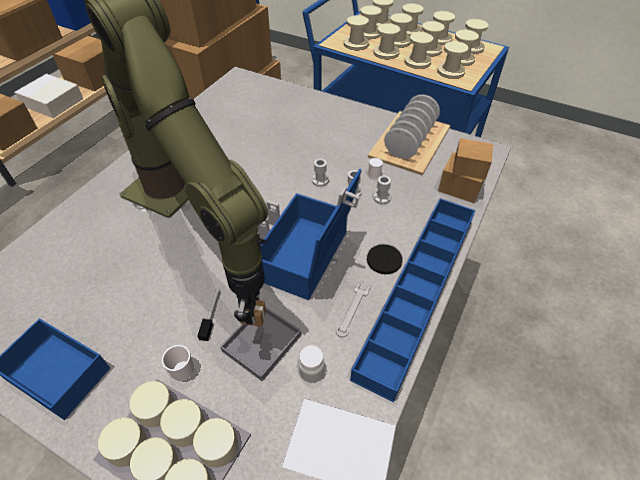

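The picture shows the carton in the gripper above the tray, at about (258,315). I'll lower it now.

play_rows([
  {"xyz": [3, 0, -0.2], "yaw": 0, "fingers": 1},
  {"xyz": [3, 0, 0], "yaw": 0, "fingers": 1},
  {"xyz": [2.5, 0, 0], "yaw": 0, "fingers": 1},
  {"xyz": [1, 0, 0], "yaw": 0, "fingers": 1},
  {"xyz": [0.5, 0, 0], "yaw": 0, "fingers": 1},
  {"xyz": [0.2, 0, 0], "yaw": 0, "fingers": 1},
  {"xyz": [0, 0, 0], "yaw": 0, "fingers": 1},
])

```text
time_s: 5.8
position: [579.0, -323.2, 30.5]
orientation: [2.034, 0.355, -2.031]
wrist_force: [0.5, 0.3, -0.8]
opening: 39.7
```

```bash
python3 - <<'E'
from meas import *
shift((577,-324,21))
E
```

```text
t 5.8 pos [ 579.  -323.2   30.5] x [ 0.002 -0.001 -1.   ] y [ 0.34  -0.94   0.001] F [ 0.5  0.3 -0.8] open 39.7 q [ 0.52  1.   -0.16  1.56  0.23  0.6  -0.98]
tool shift cm [0.95 0.   0.22]
```

play_rows([
  {"xyz": [0.4, 0, 0], "yaw": 0, "fingers": 1},
  {"xyz": [0.3, 0, 0], "yaw": 0, "fingers": 1},
  {"xyz": [0.2, 0, 0], "yaw": 0, "fingers": 1},
  {"xyz": [0, 0, 0], "yaw": 0, "fingers": 1},
  {"xyz": [0, 0, 0], "yaw": 0, "fingers": 0.3},
  {"xyz": [0, 0, 0], "yaw": 0, "fingers": 0.3},
  {"xyz": [0, 0, 0], "yaw": 0, "fingers": 0.2},
  {"xyz": [0, 0, 0], "yaw": 0, "fingers": 0.2},
])

```text
time_s: 6.6
position: [578.2, -323.1, 20.4]
orientation: [2.033, 0.356, -2.033]
wrist_force: [-0.2, -0.0, 0.4]
opening: 68.1
```

```bash
python3 - <<'E'
from meas import *
st()
E
```

```text
t 6.6 pos [ 578.2 -323.1   20.4] x [ 0. -0. -1.] y [ 0.34 -0.94  0.  ] F [-0.2 -0.   0.4] open 68.1 q [ 0.52  1.01 -0.15  1.57  0.24  0.58 -0.98]
```

play_rows([
  {"xyz": [-2, 0, 0], "yaw": 0, "fingers": 0.2},
  {"xyz": [-3, 0, 0], "yaw": 0, "fingers": 0},
  {"xyz": [-3, 0, 0], "yaw": -0.14, "fingers": 0},
  {"xyz": [-3, 0, 0], "yaw": -0.14, "fingers": 0},
  {"xyz": [-3, 0, 0], "yaw": -0.14, "fingers": 0},
  {"xyz": [-3, 0, 0], "yaw": -0.14, "fingers": 0},
  {"xyz": [-3, 0, 0], "yaw": -0.14, "fingers": 0},
  {"xyz": [-2, 0, 0], "yaw": -0.14, "fingers": 0},
  {"xyz": [0, 0, 0], "yaw": -0.14, "fingers": 0},
  {"xyz": [0, 0, 0], "yaw": -0.14, "fingers": 0},
  {"xyz": [0, 0, 0], "yaw": -0.14, "fingers": 0},
  {"xyz": [0, 0, 0], "yaw": 0, "fingers": 0},
])

```text
time_s: 7.8
position: [577.8, -323.2, 240.1]
orientation: [1.183, 1.226, -1.183]
wrist_force: [0.3, 0.5, -0.7]
opening: 85.0
```

```bash
python3 - <<'E'
from meas import *
shift((432,261,240))
s=cam("scene");save(s,"a3.png",(180,200,370,390),4)
E
```

```text
t 7.8 pos [ 577.8 -323.2  240.1] x [-0.  0. -1.] y [ 0.999  0.036 -0.   ] F [ 0.3  0.5 -0.7] open 85.0 q [ 0.73  0.78 -0.58  1.42  0.45  1.08  0.11]
tool shift cm [ 4.000e-02 -1.246e+01 -5.891e+01]
```

View pics/a3.png

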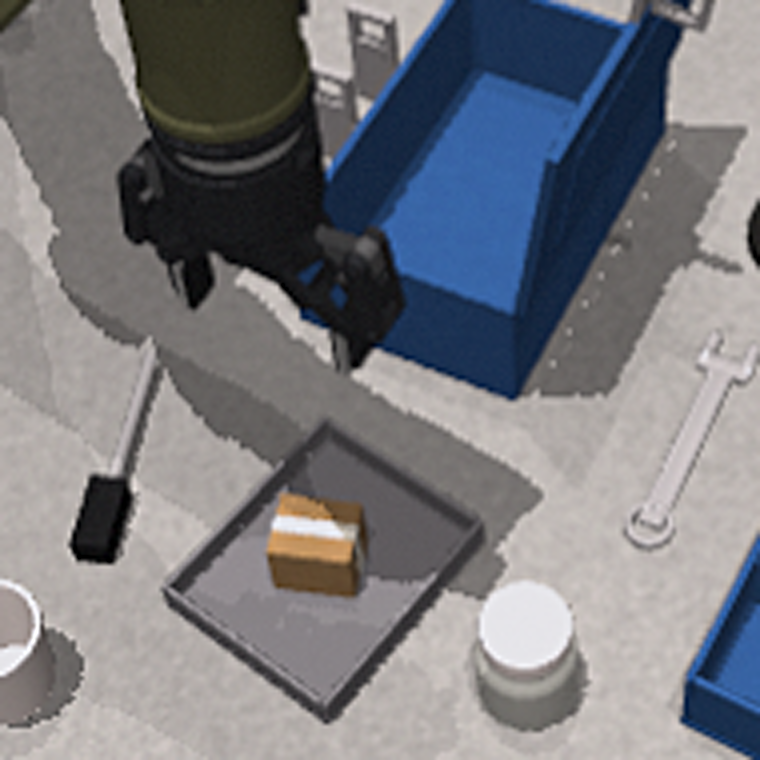

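The carton stands in the tray in crop area (270–365, 495–590), well inside the walls. Next are the housings.

play_rows([
  {"xyz": [0, -4, -2.9], "yaw": 0, "fingers": 0},
  {"xyz": [0, -4, -2.9], "yaw": 0, "fingers": 0},
  {"xyz": [0, -3, -4], "yaw": 0, "fingers": 0},
  {"xyz": [0, -1.4, -4.8], "yaw": 0, "fingers": 0},
  {"xyz": [0, 0, -5], "yaw": 0, "fingers": 0},
  {"xyz": [0, 0, -5], "yaw": 0, "fingers": 0},
  {"xyz": [0, 0, -5], "yaw": 0, "fingers": 0},
  {"xyz": [0, 0, -5], "yaw": 0, "fingers": 0},
  {"xyz": [0, 0, -5], "yaw": 0, "fingers": 0},
  {"xyz": [0, 0, -5], "yaw": 0, "fingers": 0},
  {"xyz": [0, 0, -5], "yaw": 0, "fingers": 0},
  {"xyz": [0, 0, -5], "yaw": 0, "fingers": 0},
])

```text
time_s: 9.05
position: [434.3, 220.1, 240.5]
orientation: [1.186, 1.224, -1.185]
wrist_force: [0.6, -0.2, 0.3]
opening: 85.2
```

```bash
python3 - <<'E'
from meas import *
shift((432,261,48))
E
```

```text
t 9.05 pos [434.3 220.1 240.5] x [ 0.001 -0.    -1.   ] y [0.999 0.032 0.001] F [ 0.6 -0.2  0.3] open 85.2 q [-0.2   0.54 -0.57  1.95  0.41  0.77 -0.97]
tool shift cm [19.25 -0.11 -4.1 ]
```

play_rows([
  {"xyz": [0, -0.1, -2.1], "yaw": -0.03, "fingers": 0},
  {"xyz": [3, 0, -1.9], "yaw": 0, "fingers": 0},
  {"xyz": [4, 0, 0], "yaw": 0, "fingers": 0},
  {"xyz": [4, 0, 0], "yaw": 0, "fingers": 0},
  {"xyz": [0, 0, 0], "yaw": 0, "fingers": 0},
  {"xyz": [0, 0, 0], "yaw": 0, "fingers": 0},
])

```text
time_s: 9.65
position: [431.5, 258.1, 130.7]
orientation: [1.161, 1.239, -1.162]
wrist_force: [0.2, 0.6, 0.9]
opening: 85.2
```

```bash
python3 - <<'E'
from meas import *
shift((432,261,47))
E
```

```text
t 9.65 pos [431.5 258.1 130.7] x [-0.    -0.001 -1.   ] y [ 0.998  0.064 -0.   ] F [0.2 0.6 0.9] open 85.2 q [-0.37  0.72 -0.43  2.01  0.58  0.53 -1.15]
tool shift cm [ 8.37  0.07 -0.29]
```

play_rows([
  {"xyz": [2, 0.1, -0.3], "yaw": 0, "fingers": 0},
  {"xyz": [2.5, 0, 0], "yaw": 0, "fingers": 0},
  {"xyz": [2.5, 0, 0], "yaw": 0, "fingers": 0},
  {"xyz": [1.4, 0, 0], "yaw": 0, "fingers": 0},
  {"xyz": [0, 0, 0], "yaw": 0, "fingers": 0.2},
  {"xyz": [0, 0, 0], "yaw": 0, "fingers": 1},
  {"xyz": [0, 0, 0], "yaw": 0, "fingers": 1},
  {"xyz": [0, 0, 0], "yaw": 0, "fingers": 1},
  {"xyz": [0, 0, 0], "yaw": 0, "fingers": 1},
  {"xyz": [0, 0, 0], "yaw": 0, "fingers": 1},
  {"xyz": [0, 0, 0], "yaw": 0, "fingers": 1},
], squeeze=50)

```text
time_s: 10.75
position: [433.3, 261.8, 48.1]
orientation: [1.163, 1.239, -1.158]
wrist_force: [-0.9, -0.1, 6.7]
opening: 38.9
```

```bash
python3 - <<'E'
from meas import *
st()
c=np.array([535.5,-37.5]);a=np.radians(3.5);Rz=np.array([[np.cos(a),-np.sin(a)],[np.sin(a),np.cos(a)]])
for y in(78,0,-78): print(y,(c+Rz@[-5,y]).round(1))
E
```

```text
t 10.75 pos [433.3 261.8  48.1] x [ 0.003  0.002 -1.   ] y [0.998 0.065 0.003] F [-0.9 -0.1  6.7] open 38.9 q [-0.47  0.86 -0.27  2.05  0.71  0.32 -1.27]
78 [525.7  40. ]
0 [530.5 -37.8]
-78 [ 535.3 -115.7]
```

play_rows([
  {"xyz": [-3, 0, 0], "yaw": 0, "fingers": 1},
  {"xyz": [-4, 0, 0], "yaw": 0, "fingers": 1},
  {"xyz": [-4, 0, 0], "yaw": 0, "fingers": 1},
  {"xyz": [-4, 0, 0], "yaw": 0, "fingers": 1},
  {"xyz": [-1, 1.5, 3], "yaw": 0, "fingers": 1},
  {"xyz": [0, 1.5, 4], "yaw": 0, "fingers": 1},
  {"xyz": [0, 1.5, 4.5], "yaw": 0, "fingers": 1},
  {"xyz": [0, 1.5, 4.5], "yaw": 0, "fingers": 1},
  {"xyz": [0, 1.0, 4.5], "yaw": 0, "fingers": 1},
  {"xyz": [0, 0.7, 4.5], "yaw": 0, "fingers": 1},
  {"xyz": [0, 0, 4.5], "yaw": 0, "fingers": 1},
  {"xyz": [0, 0, 4.5], "yaw": 0, "fingers": 1},
])

```text
time_s: 11.95
position: [531.2, -75.3, 206.9]
orientation: [1.161, 1.239, -1.161]
wrist_force: [0.2, -0.8, -2.5]
opening: 38.8
```

```bash
python3 - <<'E'
from meas import *
shift((535,-116,56))
E
```

```text
t 11.95 pos [531.2 -75.3 206.9] x [ 0. -0. -1.] y [0.998 0.065 0.   ] F [ 0.2 -0.8 -2.5] open 38.8 q [ 0.42  0.66 -0.6   1.85  0.51  0.79 -0.39]
tool shift cm [15.1   0.11  4.08]
```

play_rows([
  {"xyz": [0, 0.1, 3], "yaw": 0, "fingers": 1},
  {"xyz": [0, 0, 1.1], "yaw": 0, "fingers": 1},
  {"xyz": [3, 0, 0], "yaw": 0, "fingers": 1},
  {"xyz": [3, 0, 0], "yaw": 0, "fingers": 1},
  {"xyz": [3, 0, 0], "yaw": 0, "fingers": 1},
  {"xyz": [3, 0, 0], "yaw": 0, "fingers": 1},
  {"xyz": [1, 0, 0], "yaw": 0, "fingers": 1},
  {"xyz": [0, 0, 0], "yaw": 0, "fingers": 1},
  {"xyz": [0, 0, 0], "yaw": 0, "fingers": 1},
])

```text
time_s: 12.85
position: [536.2, -113.4, 77.5]
orientation: [1.161, 1.239, -1.159]
wrist_force: [-0.4, 0.2, -2.5]
opening: 38.8
```

```bash
python3 - <<'E'
from meas import *
shift((535,-116,54.5))
E
```

```text
t 12.85 pos [ 536.2 -113.4   77.5] x [ 0.002  0.    -1.   ] y [0.998 0.066 0.002] F [-0.4  0.2 -2.5] open 38.8 q [ 0.39  0.86 -0.45  1.91  0.69  0.53 -0.47]
tool shift cm [ 2.3  -0.14  0.25]
```

play_rows([
  {"xyz": [1.0, -0.1, 0.2], "yaw": 0, "fingers": 1},
  {"xyz": [0.8, 0, 0], "yaw": 0, "fingers": 1},
  {"xyz": [0.4, 0, 0], "yaw": 0, "fingers": 1},
  {"xyz": [0.1, 0, 0], "yaw": 0, "fingers": 1},
  {"xyz": [0, 0, 0], "yaw": 0, "fingers": 1},
  {"xyz": [0, 0, 0], "yaw": 0, "fingers": 1},
])

```text
time_s: 13.45
position: [534.1, -116.4, 54.2]
orientation: [1.16, 1.239, -1.161]
wrist_force: [-3.2, -0.3, 7.3]
opening: 38.8
```

```bash
python3 - <<'E'
from meas import *
st()
E
```

```text
t 13.45 pos [ 534.1 -116.4   54.2] x [-0.    -0.001 -1.   ] y [ 0.998  0.066 -0.   ] F [-3.2 -0.3  7.3] open 38.8 q [ 0.37  0.89 -0.41  1.92  0.73  0.48 -0.5 ]
```

play_rows([
  {"xyz": [0, 0, 0], "yaw": 0, "fingers": 0.3},
  {"xyz": [0, 0, 0], "yaw": 0, "fingers": 0.3},
  {"xyz": [0, 0, 0], "yaw": 0, "fingers": 0.3},
  {"xyz": [-3, 0, 0], "yaw": 0, "fingers": 0.3},
  {"xyz": [-4, 0, 0], "yaw": 0, "fingers": 0.3},
  {"xyz": [-4.5, 0, 0], "yaw": 0, "fingers": 0.3},
  {"xyz": [-4.5, 0, 0], "yaw": 0, "fingers": 0.3},
  {"xyz": [0, 0, -4], "yaw": 0, "fingers": 0.3},
  {"xyz": [0, 0, -5], "yaw": 0, "fingers": 0.3},
  {"xyz": [0, 0, -5], "yaw": 0, "fingers": 0.3},
  {"xyz": [0, 0, -5], "yaw": 0, "fingers": 0.3},
  {"xyz": [0, 0, -5], "yaw": 0, "fingers": 0.3},
])

```text
time_s: 14.65
position: [518.3, 125.3, 213.3]
orientation: [1.161, 1.239, -1.16]
wrist_force: [0.5, 1.2, 0.4]
opening: 59.7
```

```bash
python3 - <<'E'
from meas import *
shift((548.5,260,130))
E
```

```text
t 14.65 pos [518.3 125.3 213.3] x [ 0. -0. -1.] y [0.998 0.066 0.   ] F [0.5 1.2 0.4] open 59.7 q [ 0.03  0.64 -0.59  1.85  0.49  0.79 -0.75]
tool shift cm [  8.33   3.9  -13.24]
```

play_rows([
  {"xyz": [0, 1, -4.5], "yaw": 0, "fingers": 0},
  {"xyz": [0, 1.5, -4.5], "yaw": 0, "fingers": 0},
  {"xyz": [2, 1.4, -3.2], "yaw": 0, "fingers": 0},
  {"xyz": [3, 0, -1], "yaw": 0, "fingers": 0},
  {"xyz": [3, 0, 0], "yaw": 0, "fingers": 0},
  {"xyz": [0, 0, 0], "yaw": 0, "fingers": 0},
  {"xyz": [0, 0, 0], "yaw": 0, "fingers": 0},
])

```text
time_s: 15.35
position: [548.7, 257.5, 133.3]
orientation: [1.16, 1.24, -1.161]
wrist_force: [1.0, 0.4, 0.5]
opening: 85.8
```

```bash
python3 - <<'E'
from meas import *
shift((549,260,47))
E
```

```text
t 15.35 pos [548.7 257.5 133.3] x [-0.001 -0.001 -1.   ] y [ 0.998  0.066 -0.001] F [1.  0.4 0.5] open 85.8 q [-0.23  0.83 -0.51  1.7   0.55  0.76 -0.95]
tool shift cm [ 8.63  0.05 -0.26]
```

play_rows([
  {"xyz": [2.2, 0, -0.2], "yaw": 0, "fingers": 0},
  {"xyz": [2.5, 0, 0], "yaw": 0, "fingers": 0},
  {"xyz": [2.5, 0, 0], "yaw": 0, "fingers": 0},
  {"xyz": [1.4, 0, 0], "yaw": 0, "fingers": 0},
  {"xyz": [0, 0, 0], "yaw": 0, "fingers": 0.2},
  {"xyz": [0, 0, 0], "yaw": 0, "fingers": 1},
  {"xyz": [0, 0, 0], "yaw": 0, "fingers": 1},
  {"xyz": [0, 0, 0], "yaw": 0, "fingers": 1},
  {"xyz": [0, 0, 0], "yaw": 0, "fingers": 1},
  {"xyz": [0, 0, 0], "yaw": 0, "fingers": 1},
  {"xyz": [0, 0, 0], "yaw": 0, "fingers": 1},
])

```text
time_s: 16.45
position: [550.4, 260.6, 49.2]
orientation: [1.164, 1.238, -1.157]
wrist_force: [1.8, -0.8, 6.3]
opening: 38.8
```

```bash
python3 - <<'E'
from meas import *
shift((530,-38,210))
E
```

```text
t 16.45 pos [550.4 260.6  49.2] x [ 0.004  0.002 -1.   ] y [0.998 0.066 0.004] F [ 1.8 -0.8  6.3] open 38.8 q [-0.28  0.95 -0.43  1.73  0.64  0.6  -1.02]
tool shift cm [-16.14  -3.93  29.63]
```

play_rows([
  {"xyz": [-3, 0, 0], "yaw": 0, "fingers": 1},
  {"xyz": [-4, 0, 0], "yaw": 0, "fingers": 1},
  {"xyz": [-4, 0, 0], "yaw": 0, "fingers": 1},
  {"xyz": [-4, -1, 1], "yaw": 0, "fingers": 1},
  {"xyz": [-1, -2, 4], "yaw": 0, "fingers": 1},
  {"xyz": [0, -1, 4.5], "yaw": 0, "fingers": 1},
  {"xyz": [0, 0, 4.5], "yaw": 0, "fingers": 1},
  {"xyz": [0, 0, 4.5], "yaw": 0, "fingers": 1},
  {"xyz": [0, 0, 4.5], "yaw": 0, "fingers": 1},
  {"xyz": [0, 0, 4], "yaw": 0, "fingers": 1},
  {"xyz": [0, 0, 2.5], "yaw": 0, "fingers": 1},
  {"xyz": [0, 0, 0], "yaw": 0, "fingers": 1},
])

```text
time_s: 17.65
position: [527.1, -43.6, 206.5]
orientation: [1.162, 1.235, -1.171]
wrist_force: [0.9, -0.1, -4.0]
opening: 38.4
```

```bash
python3 - <<'E'
from meas import *
shift((530,-38,57))
E
```

```text
t 17.65 pos [527.1 -43.6 206.5] x [-0.003 -0.004 -1.   ] y [ 0.998  0.057 -0.003] F [ 0.9 -0.1 -4. ] open 38.4 q [ 0.36  0.65 -0.6   1.87  0.52  0.79 -0.47]
tool shift cm [14.95  0.37 -0.61]
```

play_rows([
  {"xyz": [2, 0.2, -0.2], "yaw": 0, "fingers": 1},
  {"xyz": [3, 0, 0], "yaw": 0, "fingers": 1},
  {"xyz": [3, 0, 0], "yaw": 0, "fingers": 1},
  {"xyz": [3, 0, 0], "yaw": 0, "fingers": 1},
  {"xyz": [2, 0, 0], "yaw": 0, "fingers": 1},
  {"xyz": [0, 0, 0], "yaw": 0, "fingers": 1},
  {"xyz": [0, 0, 0], "yaw": 0, "fingers": 1},
])

```text
time_s: 18.35
position: [530.1, -34.2, 77.6]
orientation: [1.16, 1.241, -1.16]
wrist_force: [-0.9, -0.1, -3.0]
opening: 39.0
```

```bash
python3 - <<'E'
from meas import *
shift((530,-38,55.5))
E
```

```text
t 18.35 pos [530.1 -34.2  77.6] x [-0.  0. -1.] y [ 0.998  0.067 -0.   ] F [-0.9 -0.1 -3. ] open 39.0 q [ 0.24  0.84 -0.43  1.96  0.71  0.5  -0.65]
tool shift cm [ 2.21 -0.03  0.38]
```

play_rows([
  {"xyz": [1.0, 0, 0.3], "yaw": 0, "fingers": 1},
  {"xyz": [0.7, 0, 0], "yaw": 0, "fingers": 1},
  {"xyz": [0.4, 0, 0], "yaw": 0, "fingers": 1},
  {"xyz": [0.1, 0, 0], "yaw": 0, "fingers": 1},
  {"xyz": [0.1, 0, 0], "yaw": 0, "fingers": 1},
  {"xyz": [0, 0, 0], "yaw": 0, "fingers": 1},
])

```text
time_s: 18.95
position: [530.2, -38.3, 55.1]
orientation: [1.16, 1.239, -1.161]
wrist_force: [-2.3, -0.8, 4.2]
opening: 38.5
```

```bash
python3 - <<'E'
from meas import *
st()
E
```

```text
t 18.95 pos [530.2 -38.3  55.1] x [ 0.    -0.001 -1.   ] y [0.998 0.066 0.   ] F [-2.3 -0.8  4.2] open 38.5 q [ 0.22  0.88 -0.39  1.97  0.75  0.45 -0.67]
```

play_rows([
  {"xyz": [0, 0, 0], "yaw": 0, "fingers": 0.3},
  {"xyz": [0, 0, 0], "yaw": 0, "fingers": 0.3},
  {"xyz": [0, 0, 0], "yaw": 0, "fingers": 0.3},
  {"xyz": [-3, 0, 0], "yaw": 0, "fingers": 0.3},
  {"xyz": [-4, 0, 0], "yaw": 0, "fingers": 0.3},
  {"xyz": [-4.5, 0, 0], "yaw": 0, "fingers": 0.3},
  {"xyz": [-4.5, 0, 0], "yaw": 0, "fingers": 0.3},
  {"xyz": [0, 0, -4.5], "yaw": 0, "fingers": 0.3},
  {"xyz": [0, 0, -5], "yaw": 0, "fingers": 0.3},
  {"xyz": [0, 0, -5], "yaw": 0, "fingers": 0.3},
  {"xyz": [0, 0, -5], "yaw": 0, "fingers": 0.3},
  {"xyz": [0, 0, -5], "yaw": 0, "fingers": 0.3},
])

```text
time_s: 20.15
position: [513.9, 208.2, 214.4]
orientation: [1.161, 1.239, -1.16]
wrist_force: [1.4, 0.1, 0.4]
opening: 60.0
```

play_rows([
  {"xyz": [0, 0, -4.5], "yaw": 0, "fingers": 0},
  {"xyz": [0, 4, -2], "yaw": 0, "fingers": 0},
  {"xyz": [0, 4, 0], "yaw": 0, "fingers": 0},
  {"xyz": [2, 4, 0], "yaw": 0, "fingers": 0},
  {"xyz": [3, 1, 0], "yaw": 0, "fingers": 0},
  {"xyz": [2, 0, 0], "yaw": 0, "fingers": 0},
  {"xyz": [0, 0, 0], "yaw": 0, "fingers": 0},
  {"xyz": [0, 0, 0], "yaw": 0, "fingers": 0},
])

```text
time_s: 20.95
position: [639.3, 280.1, 144.5]
orientation: [1.16, 1.24, -1.16]
wrist_force: [0.3, -0.3, 0.7]
opening: 85.1
```

```bash
python3 - <<'E'
from meas import *
shift((643,282,47))
E
```

```text
t 20.95 pos [639.3 280.1 144.5] x [-0.001  0.    -1.   ] y [ 0.998  0.066 -0.001] F [ 0.3 -0.3  0.7] open 85.1 q [-0.22  0.93 -0.54  1.38  0.53  0.97 -0.82]
tool shift cm [ 9.74  0.39 -0.16]
```

play_rows([
  {"xyz": [2.5, 0.4, -0.1], "yaw": 0, "fingers": 0},
  {"xyz": [3, 0, 0], "yaw": 0, "fingers": 0},
  {"xyz": [2.5, 0, 0], "yaw": 0, "fingers": 0},
  {"xyz": [1.6, 0, 0], "yaw": 0, "fingers": 0},
  {"xyz": [0, 0, 0], "yaw": 0, "fingers": 0.2},
  {"xyz": [0, 0, 0], "yaw": 0, "fingers": 1},
  {"xyz": [0, 0, 0], "yaw": 0, "fingers": 1},
  {"xyz": [0, 0, 0], "yaw": 0, "fingers": 1},
  {"xyz": [0, 0, 0], "yaw": 0, "fingers": 1},
  {"xyz": [0, 0, 0], "yaw": 0, "fingers": 1},
  {"xyz": [0, 0, 0], "yaw": 0, "fingers": 1},
])

```text
time_s: 22.05
position: [644.5, 281.9, 50.5]
orientation: [1.163, 1.239, -1.158]
wrist_force: [-1.1, -0.4, 5.7]
opening: 38.6
```

```bash
python3 - <<'E'
from meas import *
shift((525.5,40,210))
E
```

```text
t 22.05 pos [644.5 281.9  50.5] x [ 0.003  0.002 -1.   ] y [0.998 0.066 0.003] F [-1.1 -0.4  5.7] open 38.6 q [-0.24  1.05 -0.49  1.41  0.59  0.83 -0.86]
tool shift cm [-16.02 -13.42  23.33]
```

Contact in the case is expected at TCP z ≈ 56.5.

play_rows([
  {"xyz": [-3, 0, 0], "yaw": 0, "fingers": 1},
  {"xyz": [-4, 0, 0], "yaw": 0, "fingers": 1},
  {"xyz": [-4, 0, 0], "yaw": 0, "fingers": 1},
  {"xyz": [-3, -3, 0], "yaw": 0, "fingers": 1},
  {"xyz": [-2, -4, 0.5], "yaw": 0, "fingers": 1},
  {"xyz": [0, -4, 2], "yaw": 0, "fingers": 1},
  {"xyz": [0, -2.4, 4], "yaw": 0, "fingers": 1},
  {"xyz": [0, 0, 4.5], "yaw": 0, "fingers": 1},
  {"xyz": [0, 0, 4.5], "yaw": 0, "fingers": 1},
  {"xyz": [0, 0, 4], "yaw": 0, "fingers": 1},
  {"xyz": [0, 0, 3], "yaw": 0, "fingers": 1},
  {"xyz": [0, 0, 0.8], "yaw": 0, "fingers": 1},
])

```text
time_s: 23.25
position: [524.9, 34.0, 208.0]
orientation: [1.162, 1.234, -1.168]
wrist_force: [-1.0, 0.3, -3.3]
opening: 38.7
```

play_rows([
  {"xyz": [1, 0, 0], "yaw": 0, "fingers": 1},
  {"xyz": [2, 0, 0], "yaw": 0, "fingers": 1},
  {"xyz": [0, 0, 0], "yaw": 0, "fingers": 1},
  {"xyz": [0, 0, 0], "yaw": 0, "fingers": 1},
])

```text
time_s: 23.65
position: [524.7, 41.5, 178.1]
orientation: [1.159, 1.242, -1.159]
wrist_force: [1.2, -0.0, -2.8]
opening: 38.2
```

```bash
python3 - <<'E'
from meas import *
shift((525.5,40,57))
E
```

```text
t 23.65 pos [524.7  41.5 178.1] x [-0.001  0.001 -1.   ] y [ 0.998  0.069 -0.001] F [ 1.2 -0.  -2.8] open 38.2 q [ 0.18  0.69 -0.58  1.9   0.56  0.71 -0.66]
tool shift cm [12.11  0.08  0.17]
```

play_rows([
  {"xyz": [2, 0.1, 0.2], "yaw": 0, "fingers": 1},
  {"xyz": [3, 0, 0], "yaw": 0, "fingers": 1},
  {"xyz": [3, 0, 0], "yaw": 0, "fingers": 1},
  {"xyz": [2, 0, 0], "yaw": 0, "fingers": 1},
  {"xyz": [1, 0, 0], "yaw": 0, "fingers": 1},
  {"xyz": [0.5, 0, 0], "yaw": 0, "fingers": 1},
  {"xyz": [0.3, 0, 0], "yaw": 0, "fingers": 1},
  {"xyz": [0.2, 0, 0], "yaw": 0, "fingers": 1},
  {"xyz": [0, 0, 0], "yaw": 0, "fingers": 1},
])

```text
time_s: 24.55
position: [526.8, 37.9, 58.8]
orientation: [1.161, 1.239, -1.16]
wrist_force: [-0.1, 0.2, -2.7]
opening: 38.6
```

```bash
python3 - <<'E'
from meas import *
st()
E
```

```text
t 24.55 pos [526.8  37.9  58.8] x [ 0.001  0.    -1.   ] y [0.998 0.066 0.001] F [-0.1  0.2 -2.7] open 38.6 q [ 0.08  0.87 -0.4   1.98  0.75  0.45 -0.82]
```

play_rows([
  {"xyz": [0.15, 0, 0], "yaw": 0, "fingers": 1},
  {"xyz": [0.15, 0, 0], "yaw": 0, "fingers": 1},
  {"xyz": [0, 0, 0], "yaw": 0, "fingers": 1},
  {"xyz": [0, 0, 0], "yaw": 0, "fingers": 0.3},
  {"xyz": [0, 0, 0], "yaw": 0, "fingers": 0.3},
  {"xyz": [0, 0, 0], "yaw": 0, "fingers": 0.3},
  {"xyz": [-3, 0, 0], "yaw": 0, "fingers": 0.3},
  {"xyz": [-4, 0, 0], "yaw": 0, "fingers": 0.3},
  {"xyz": [-4.5, 0, 0], "yaw": 0, "fingers": 0.3},
  {"xyz": [-4.5, 0, 0], "yaw": 0, "fingers": 0.3},
  {"xyz": [-4, 0, -2], "yaw": 0, "fingers": 0.3},
  {"xyz": [-2, 0, -4.5], "yaw": 0, "fingers": 0.3},
])

```text
time_s: 25.75
position: [524.0, 99.3, 278.3]
orientation: [1.167, 1.231, -1.165]
wrist_force: [1.5, 0.2, -0.4]
opening: 59.9
```

play_rows([
  {"xyz": [-2, 0, -4.5], "yaw": 0, "fingers": 1},
  {"xyz": [-2, 0, -4.5], "yaw": 0, "fingers": 1},
  {"xyz": [0, 0, -4], "yaw": 0, "fingers": 1},
  {"xyz": [0, 0, 0], "yaw": 0, "fingers": 1},
])

```text
time_s: 26.15
position: [511.2, 240.4, 316.6]
orientation: [1.158, 1.248, -1.149]
wrist_force: [-0.7, -0.1, 0.5]
opening: 1.7
```

```bash
python3 - <<'E'
from meas import *
st()
s=cam("scene");save(s,"b1.png")
s=cam("top");save(s,"b2.png")
E
```

```text
t 26.15 pos [511.2 240.4 316.6] x [ 0.001  0.007 -1.   ] y [0.997 0.076 0.001] F [-0.7 -0.1  0.5] open 1.7 q [-0.12  0.57 -0.68  1.62  0.39  1.08 -0.83]
```

View pics/b1.png

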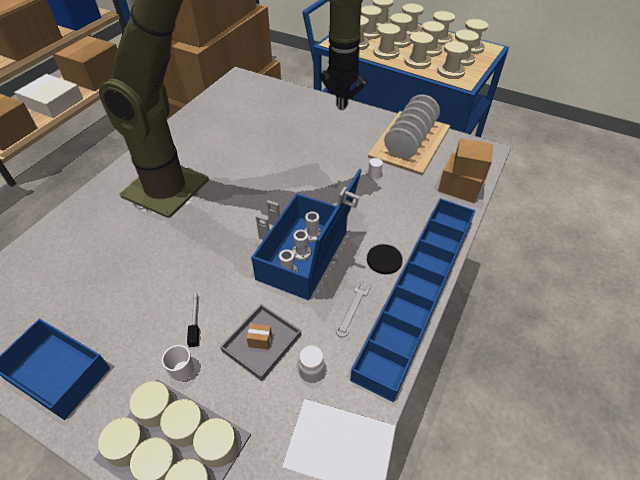

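View pics/b2.png

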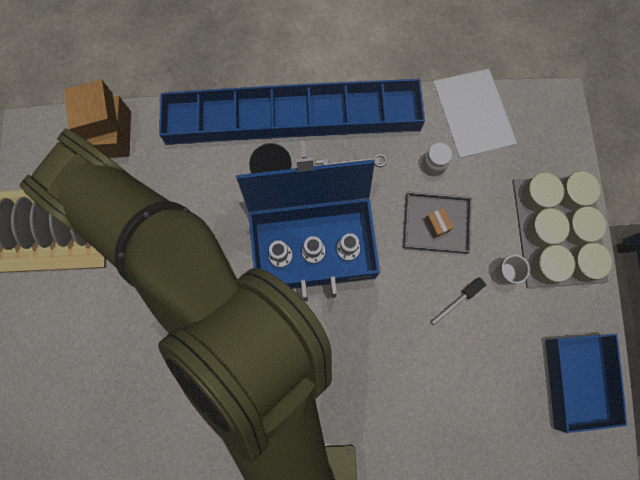

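All three housings stand in the case (top view: 279,252 / 313,248 / 348,244), the carton is in the tray at (438,221), and the pin has been knocked to about (458,301). Next is the lid; I'll bring the shut fingers behind it, off to its left side.

play_rows([
  {"xyz": [0, 4.5, 0], "yaw": 0, "fingers": 1},
  {"xyz": [0, 4.5, 0], "yaw": 0, "fingers": 1},
  {"xyz": [0, 4.5, 0], "yaw": 0, "fingers": 1},
  {"xyz": [0, 4, 1.3], "yaw": 0, "fingers": 1},
  {"xyz": [0, 1, 4.5], "yaw": 0, "fingers": 1},
  {"xyz": [0, 0, 4.5], "yaw": 0, "fingers": 1},
  {"xyz": [0, 0, 4.5], "yaw": 0, "fingers": 1},
  {"xyz": [0, 0, 4.5], "yaw": 0, "fingers": 1},
  {"xyz": [0, 0, 0], "yaw": 0, "fingers": 1},
  {"xyz": [0, 0, 0], "yaw": 0, "fingers": 1},
])

```text
time_s: 27.25
position: [710.6, 47.4, 314.4]
orientation: [1.163, 1.237, -1.167]
wrist_force: [-0.2, -0.0, 0.5]
opening: -0.0
```

```bash
cat >> h.py <<'E'
CC=np.array([535.5,-37.5]);CA=np.radians(3.5)
CR=np.array([[np.cos(CA),-np.sin(CA)],[np.sin(CA),np.cos(CA)]])
def c2w(x,y,z): return np.append(CC+CR@[x,y],z)
def w2c(p): return np.append(CR.T@(np.array(p[:2])-CC),p[2])
def lidtcp(th,y=70,r=140,e=14.5): return c2w(81-r*np.cos(th)+8*np.sin(th)+e,y,100+r*np.sin(th)+8*np.cos(th))
E
python3 - <<'E'
from meas import *
shift(c2w(155,70,236))
s=cam("scene");save(s,"b3.png",(200,60,420,310),3)
E
```

```text
t 27.25 pos [710.6  47.4 314.4] x [-0.001 -0.002 -1.   ] y [ 0.998  0.06  -0.002] F [-0.2 -0.   0.5] open -0.0 q [ 0.14  0.81 -0.64  1.13  0.46  1.35 -0.39]
tool shift cm [ 7.85 -2.49  0.39]
```

View pics/b3.png

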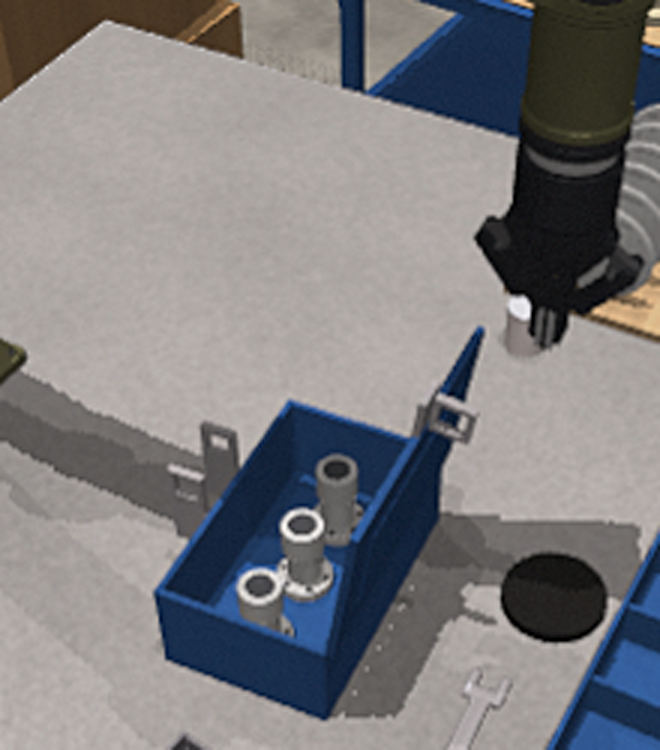

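The fingers are behind the lid (crop 545,325), clear of it, with the tongue at (450,415). I'll work out the arc increments.

```bash
python3 - <<'E'
from meas import *
shift(lidtcp(1.80,r=150,e=24))
th=np.concatenate([[1.80],np.arange(1.75,-0.01,-0.05)])
P=np.array([w2c(lidtcp(t,r=150)) for t in th])
d=np.diff(P,axis=0)/10
for t,q in zip(th[1:],d): print(round(t,2),"x",round(-q[2],2),"y",round(q[0],2))
E
```

```text
t 27.3 pos [710.3  50.3 314.7] x [-0.001 -0.    -1.   ] y [ 0.998  0.064 -0.001] F [-0.1  0.7  0.1] open -0.2 q [ 0.13  0.81 -0.64  1.13  0.46  1.35 -0.39]
tool shift cm [ 7.05 -3.29  0.68]
1.75 x -0.19 y -0.73
1.7 x -0.15 y -0.73
1.65 x -0.12 y -0.74
1.6 x -0.08 y -0.75
1.55 x -0.04 y -0.75
1.5 x -0.01 y -0.75
1.45 x 0.03 y -0.75
1.4 x 0.07 y -0.75
1.35 x 0.11 y -0.74
1.3 x 0.14 y -0.74
1.25 x 0.18 y -0.73
1.2 x 0.22 y -0.72
1.15 x 0.25 y -0.71
1.1 x 0.29 y -0.69
1.05 x 0.32 y -0.68
1.0 x 0.36 y -0.66
0.95 x 0.39 y -0.64
0.9 x 0.42 y -0.62
0.85 x 0.45 y -0.6
0.8 x 0.48 y -0.58
0.75 x 0.51 y -0.55
0.7 x 0.53 y -0.53
0.65 x 0.56 y -0.5
0.6 x 0.58 y -0.47
0.55 x 0.61 y -0.44
0.5 x 0.63 y -0.41
0.45 x 0.65 y -0.38
0.4 x 0.67 y -0.35
0.35 x 0.68 y -0.31
0.3 x 0.7 y -0.28
0.25 x 0.71 y -0.24
0.2 x 0.72 y -0.21
0.15 x 0.73 y -0.17
0.1 x 0.74 y -0.13
0.05 x 0.74 y -0.1
-0.0 x 0.75 y -0.06
```

play_rows([
  {"xyz": [3, 0, 0.7], "yaw": 0, "fingers": 1},
  {"xyz": [3, -1.5, 0], "yaw": 0, "fingers": 1},
  {"xyz": [1, -1.5, 0], "yaw": 0, "fingers": 1},
  {"xyz": [0, 0, 0], "yaw": 0, "fingers": 1},
  {"xyz": [0, 0, 0], "yaw": 0, "fingers": 1},
])

```text
time_s: 27.8
position: [681.5, 44.3, 245.8]
orientation: [1.16, 1.24, -1.158]
wrist_force: [0.8, 0.6, 0.2]
opening: 0.2
```

```bash
python3 - <<'E'
from meas import *
shift(lidtcp(1.70,r=150,e=14.5)); print(w2c(robot.get_obs()["position"]))
s=cam("scene");save(s,"b4.png",(250,60,420,250),4)
E
```

```text
t 27.8 pos [681.5  44.3 245.8] x [ 0.001  0.001 -1.   ] y [0.998 0.068 0.001] F [0.8 0.6 0.2] open 0.2 q [ 0.17  0.81 -0.63  1.34  0.49  1.14 -0.45]
tool shift cm [-0.2  -2.8   0.25]
[150.76010359  72.69922156 245.7814205 ]
```

View pics/b4.png

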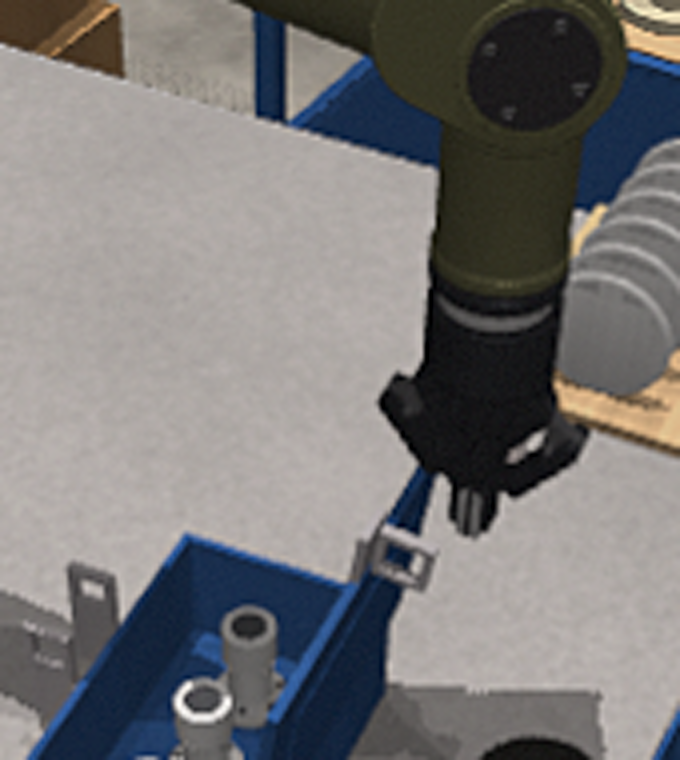

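play_rows([
  {"xyz": [-0.1, -0.7, 0], "yaw": 0, "fingers": 1},
  {"xyz": [-0.1, -0.7, 0], "yaw": 0, "fingers": 1},
  {"xyz": [0, -0.7, 0], "yaw": 0, "fingers": 1},
  {"xyz": [0, -0.7, 0], "yaw": 0, "fingers": 1},
  {"xyz": [-0.1, -0.74, 0], "yaw": 0, "fingers": 1},
  {"xyz": [-0.1, -0.75, 0], "yaw": 0, "fingers": 1},
  {"xyz": [-0.05, -0.75, 0], "yaw": 0, "fingers": 1},
  {"xyz": [0, -0.75, 0], "yaw": 0, "fingers": 1},
  {"xyz": [0.03, -0.75, 0], "yaw": 0, "fingers": 1},
  {"xyz": [0.07, -0.75, 0], "yaw": 0, "fingers": 1},
  {"xyz": [0.1, -0.74, 0], "yaw": 0, "fingers": 1},
])

```text
time_s: 28.95
position: [600.3, 37.7, 247.7]
orientation: [1.16, 1.24, -1.161]
wrist_force: [1.7, 1.0, 3.6]
opening: 0.3
```

```bash
python3 - <<'E'
from meas import *
shift(lidtcp(1.35,r=150,e=14.5))
s=cam("scene");save(s,"b5.png",(250,60,420,250),4)
E
```

```text
t 28.95 pos [600.3  37.7 247.7] x [-0. -0. -1.] y [ 0.998  0.066 -0.   ] F [1.7 1.  3.6] open 0.3 q [ 0.22  0.7  -0.65  1.61  0.48  1.   -0.52]
tool shift cm [-0.04  0.11  0.11]
```

View pics/b5.png

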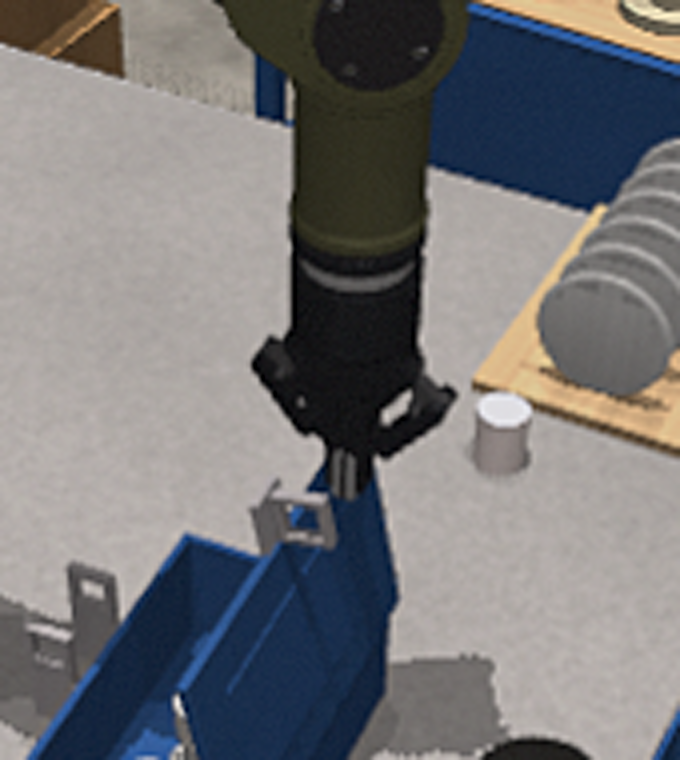

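The lid follows the fingers, which bear on its outer face at (345,480), and it is now past upright toward shut. I'll continue along the arc.

play_rows([
  {"xyz": [0.14, -0.74, 0], "yaw": 0, "fingers": 1},
  {"xyz": [0.18, -0.73, 0], "yaw": 0, "fingers": 1},
  {"xyz": [0.22, -0.72, 0], "yaw": 0, "fingers": 1},
  {"xyz": [0.25, -0.71, 0], "yaw": 0, "fingers": 1},
  {"xyz": [0.29, -0.69, 0], "yaw": 0, "fingers": 1},
  {"xyz": [0.32, -0.68, 0], "yaw": 0, "fingers": 1},
  {"xyz": [0.36, -0.66, 0], "yaw": 0, "fingers": 1},
  {"xyz": [0.39, -0.64, 0], "yaw": 0, "fingers": 1},
  {"xyz": [0.42, -0.62, 0], "yaw": 0, "fingers": 1},
  {"xyz": [0.45, -0.6, 0], "yaw": 0, "fingers": 1},
  {"xyz": [0.48, -0.58, 0], "yaw": 0, "fingers": 1},
])

```text
time_s: 30.1
position: [526.9, 32.7, 212.3]
orientation: [1.16, 1.24, -1.161]
wrist_force: [1.1, 0.1, 2.1]
opening: -0.1
```

```bash
python3 - <<'E'
from meas import *
shift(lidtcp(0.8,r=150,e=14.5))
s=cam("scene");save(s,"b6.png",(220,60,420,300),3)
E
```

```text
t 30.1 pos [526.9  32.7 212.3] x [-0. -0. -1.] y [ 0.998  0.066 -0.   ] F [1.1 0.1 2.1] open -0.1 q [ 0.24  0.65 -0.64  1.86  0.52  0.8  -0.61]
tool shift cm [-0.09  0.1   0.06]
```

View pics/b6.png

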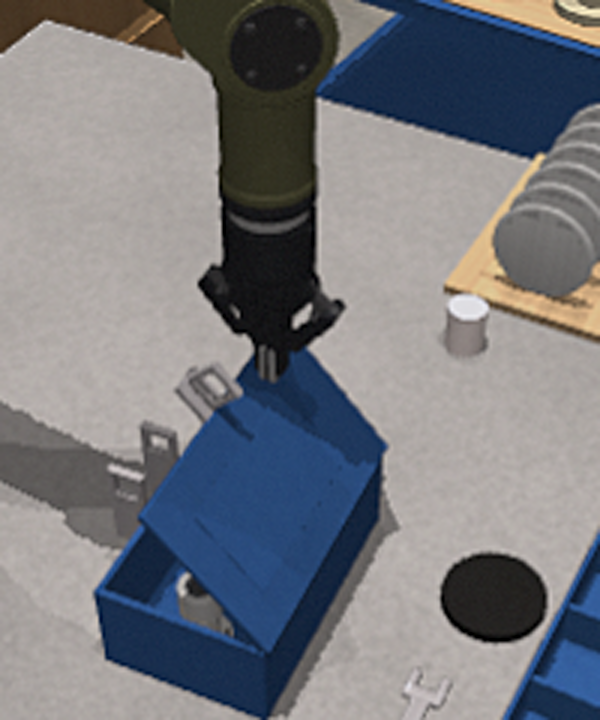

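The lid is about half shut, with the tongue at (210,385) heading between the lugs.

play_rows([
  {"xyz": [0.51, -0.5, 0], "yaw": 0, "fingers": 1},
  {"xyz": [0.53, -0.5, 0], "yaw": 0, "fingers": 1},
  {"xyz": [0.56, -0.48, 0], "yaw": 0, "fingers": 1},
  {"xyz": [0.58, -0.45, 0], "yaw": 0, "fingers": 1},
  {"xyz": [0.61, -0.43, 0], "yaw": 0, "fingers": 1},
  {"xyz": [0.63, -0.41, 0], "yaw": 0, "fingers": 1},
  {"xyz": [0.65, -0.38, 0], "yaw": 0, "fingers": 1},
  {"xyz": [0.67, -0.35, 0], "yaw": 0, "fingers": 1},
  {"xyz": [0.68, -0.31, 0], "yaw": 0, "fingers": 1},
  {"xyz": [0.7, -0.28, 0], "yaw": 0, "fingers": 1},
  {"xyz": [0.7, -0.24, 0], "yaw": 0, "fingers": 1},
  {"xyz": [0.7, -0.2, 0], "yaw": 0, "fingers": 1},
])

```text
time_s: 31.35
position: [482.1, 29.8, 136.9]
orientation: [1.16, 1.24, -1.161]
wrist_force: [-1.5, -0.3, 1.7]
opening: 0.1
```

```bash
python3 - <<'E'
from meas import *
shift(lidtcp(0.0,r=150,e=14.5))
E
```

```text
t 31.35 pos [482.1  29.8 136.9] x [-0. -0. -1.] y [ 0.998  0.066 -0.   ] F [-1.5 -0.3  1.7] open 0.1 q [ 0.16  0.71 -0.52  2.06  0.67  0.54 -0.78]
tool shift cm [ 2.89 -0.53  0.04]
```

play_rows([
  {"xyz": [0.5, -0.12, 0], "yaw": 0, "fingers": 1},
  {"xyz": [0.5, -0.1, 0], "yaw": 0, "fingers": 1},
  {"xyz": [0.5, -0.1, 0], "yaw": 0, "fingers": 1},
  {"xyz": [0.4, -0.08, 0], "yaw": 0, "fingers": 1},
  {"xyz": [0.3, -0.05, 0], "yaw": 0, "fingers": 1},
  {"xyz": [0.3, 0, 0], "yaw": 0, "fingers": 1},
  {"xyz": [0.2, 0, 0], "yaw": 0, "fingers": 1},
  {"xyz": [0.2, 0, 0], "yaw": 0, "fingers": 1},
  {"xyz": [0, 0, 0], "yaw": 0, "fingers": 1},
])

```text
time_s: 32.25
position: [477.9, 29.6, 108.4]
orientation: [1.16, 1.24, -1.16]
wrist_force: [-0.2, -0.0, -0.1]
opening: 0.0
```

```bash
python3 - <<'E'
from meas import *
st()
E
```

```text
t 32.25 pos [477.9  29.6 108.4] x [-0.  0. -1.] y [ 0.998  0.066 -0.   ] F [-0.2 -0.  -0.1] open 0.0 q [ 0.12  0.75 -0.45  2.1   0.74  0.46 -0.84]
```

play_rows([
  {"xyz": [0.1, 0, 0], "yaw": 0, "fingers": 1},
  {"xyz": [0.1, 0, 0], "yaw": 0, "fingers": 1},
  {"xyz": [0.1, 0, 0], "yaw": 0, "fingers": 1},
  {"xyz": [0, 0, 0], "yaw": 0, "fingers": 1},
  {"xyz": [0, 0, 0], "yaw": 0, "fingers": 1},
])

```text
time_s: 32.75
position: [478.2, 29.7, 107.9]
orientation: [1.16, 1.237, -1.159]
wrist_force: [-4.6, -1.2, 26.0]
opening: 0.2
```

```bash
python3 - <<'E'
from meas import *
st()
s=cam("scene");save(s,"b7.png",(220,120,380,300),4)
P=s["P"];h=s["hsv"];b=(h[...,0]>100)&(h[...,0]<125)&(h[...,1]>120)&s["ok"]
c=(P[...,:2]-CC)@CR
for x0 in(-70,-40,0,40,70):
    m=b&(abs(c[...,0]-x0)<8)&(abs(c[...,1]+60)<50)&(P[...,2]>60); print(x0,np.median(P[m][:,2]).round(1),m.sum())
E
```

```text
t 32.75 pos [478.2  29.7 107.9] x [ 0.003 -0.001 -1.   ] y [0.998 0.066 0.003] F [-4.6 -1.2 26. ] open 0.2 q [ 0.12  0.75 -0.45  2.1   0.74  0.45 -0.85]
-70 107.4 178
-40 108.3 180
0 108.7 191
40 108.0 190
70 107.3 190
```

View pics/b7.png

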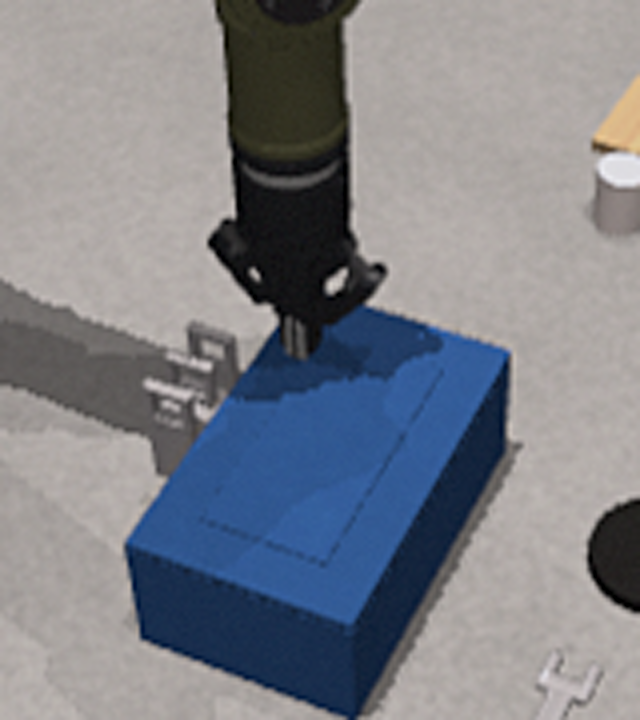

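The lid lies flat and shut at about 108 mm all over, pressed with 26 N, and its tongue sits between the lugs at (185,370). Now I'll raise the tool and locate the pin and lugs.

play_rows([
  {"xyz": [-2, 0, 0], "yaw": 0, "fingers": 0},
  {"xyz": [-4, 0, 0], "yaw": 0, "fingers": 0},
  {"xyz": [-4, 0, 0], "yaw": 0, "fingers": 0},
  {"xyz": [-4, 0, -3], "yaw": 0, "fingers": 0},
  {"xyz": [0, 0, -4], "yaw": 0, "fingers": 0},
  {"xyz": [0, 0, -4], "yaw": 0, "fingers": 0},
  {"xyz": [0, 0, 0], "yaw": 0, "fingers": 0},
])

```text
time_s: 33.5
position: [470.2, 146.7, 247.0]
orientation: [1.16, 1.246, -1.148]
wrist_force: [-0.0, 0.4, -0.1]
opening: 85.4
```

```bash
cat > pin.py <<'E'
from meas import *
def run(tag):
  for n in("top","scene"):
    s=cam(n);h=s["hsv"];P=s["P"]; save(s,f"{tag}_{n}.png")
    for zz,nm in((24,"handle"),(12,"all")):
        t=(zz-s["eye"][2])/s["ray"][...,2]; G=s["eye"]+s["ray"]*t[...,None]
        reg=(G[...,0]>330)&(G[...,0]<500)&(G[...,1]>-450)&(G[...,1]<-180)&s["ok"]&(P[...,2]<45)
        mm=reg&((P[...,2]>17)&(h[...,2]<60) if nm=="handle" else (P[...,2]>6))
        k,l,tt,c=cv2.connectedComponentsWithStats(mm.astype(np.uint8))
        for i in range(1,k):
            if tt[i,4]>60:
                r=cv2.minAreaRect(G[l==i][:,:2].astype(np.float32)); print(n,nm,tt[i],np.round(r[0],1),np.round(r[1],1),round(r[2],1))
    c=(P[...,:2]-CC)@CR
    m=s["ok"]&(P[...,2]>112)&(P[...,2]<150)&(c[...,0]<-76)&(c[...,0]>-130)&(abs(c[...,1])<45)
    for y0 in(-30,0,30):
        q=m&(abs(c[...,1]-y0)<13); cc=c[q]
        if q.sum()>5: print(" lug",y0,"x",np.percentile(cc[:,0],[3,97]).round(1),"y",np.percentile(cc[:,1],[3,50,97]).round(1),"z",P[q][:,2].max().round(1),q.sum())
E
python3 - <<'E'
import pin; pin.st(); pin.run("c1")
E
```

```text
t 33.5 pos [470.2 146.7 247. ] x [ 0.003  0.006 -1.   ] y [0.997 0.075 0.003] F [-0.   0.4 -0.1] open 85.4 q [ 0.04  0.56 -0.68  1.93  0.47  0.81 -0.82]
top handle [463 278  23  21 234] [ 424.7 -391.8] [24.3 51.4] 35.4
top all [430 277  57  48 469] [ 396.8 -353. ] [ 26.4 157. ] 34.6
 lug -30 x [-91.2 -86.2] y [-33.8 -31.4 -27.8] z 147.1 10
 lug 30 x [-101.8  -85.9] y [25.5 29.4 33.2] z 144.8 33
scene handle [187 324  11  20 184] [ 427.3 -392.9] [24.  51.6] 37.9
scene all [187 293  12  53 353] [ 394.3 -352.6] [ 26.8 153.5] 37.8
 lug -30 x [-117.9  -84.8] y [-33.1 -29.1 -23.4] z 145.7 108
 lug 0 x [-118.3  -85.3] y [-2.4  1.2  7.7] z 144.7 94
 lug 30 x [-118.3  -85.6] y [28.  31.2 37.1] z 145.4 97
```

View pics/c1_top.png

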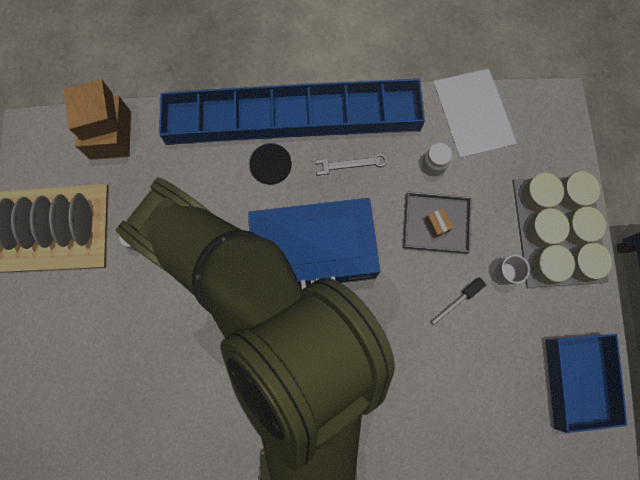

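View pics/c1_scene.png

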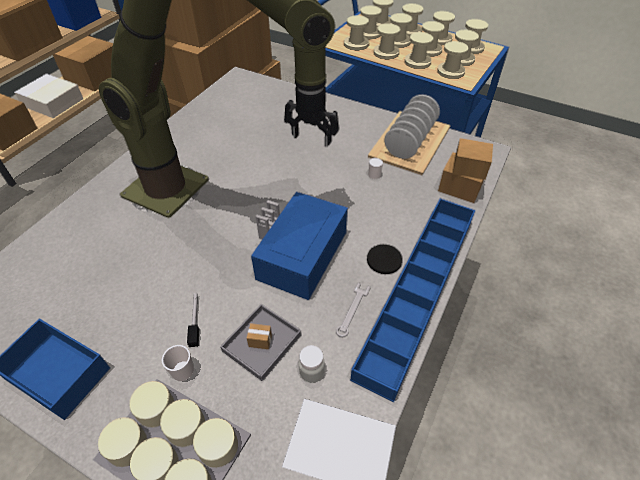

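The lid is shut. The pin lies with its handle at top-view pixel (474,289) and its tip at (433,322), and both views agree to about 2 mm. The lugs measure x −118…−85 and y ±30 in case axes, as expected. Next I'll go to the pin.

play_rows([
  {"xyz": [0, -1, 4.8], "yaw": 0, "fingers": 0},
  {"xyz": [0, -1, 4.8], "yaw": 0, "fingers": 0},
  {"xyz": [0, -1, 4.8], "yaw": 0, "fingers": 0},
  {"xyz": [0, -1, 4.8], "yaw": 0, "fingers": 0},
  {"xyz": [0, -1, 4.8], "yaw": 0, "fingers": 0},
  {"xyz": [0, -1, 4.8], "yaw": 0, "fingers": 0},
  {"xyz": [0, -1, 4.8], "yaw": 0, "fingers": 0},
  {"xyz": [0, -1, 4.8], "yaw": 0, "fingers": 0},
  {"xyz": [0, 0, 4.8], "yaw": 0, "fingers": 0},
  {"xyz": [0, 0, 4.8], "yaw": 0, "fingers": 0},
  {"xyz": [0, 0, 4.8], "yaw": 0, "fingers": 0},
  {"xyz": [0, 0, 1], "yaw": -0.14, "fingers": 0},
])

```text
time_s: 34.8
position: [422.4, -411.4, 244.2]
orientation: [1.059, 1.295, -1.067]
wrist_force: [-0.4, 0.1, -0.8]
opening: 85.8
```

play_rows([
  {"xyz": [3, 0, 0], "yaw": -0.14, "fingers": 0},
  {"xyz": [3, 0, 0], "yaw": -0.14, "fingers": 0},
  {"xyz": [3, 0, 0], "yaw": -0.15, "fingers": 0},
  {"xyz": [0, 0, 0], "yaw": 0, "fingers": 0},
  {"xyz": [0, 0, 0], "yaw": 0, "fingers": 0},
])

```text
time_s: 35.3
position: [425.2, -403.5, 155.5]
orientation: [0.733, 1.445, -0.733]
wrist_force: [0.2, -0.5, 0.6]
opening: 85.9
```

```bash
python3 - <<'E'
from meas import *
shift((425.5,-392.3,4))
E
```

```text
t 35.3 pos [ 425.2 -403.5  155.5] x [-0.001  0.001 -1.   ] y [ 0.808  0.59  -0.001] F [ 0.2 -0.5  0.6] open 85.9 q [ 1.1   0.84 -0.77  1.74  0.74  0.88  0.63]
tool shift cm [15.15  0.7  -0.87]
```

play_rows([
  {"xyz": [3, 0.7, -0.8], "yaw": -0.01, "fingers": 0},
  {"xyz": [3.5, 0, 0], "yaw": 0, "fingers": 0},
  {"xyz": [3.5, 0, 0], "yaw": 0, "fingers": 0},
  {"xyz": [2, 0, 0], "yaw": 0, "fingers": 0},
  {"xyz": [0, 0, 0], "yaw": 0, "fingers": 0},
  {"xyz": [0, 0, 0], "yaw": 0, "fingers": 0},
])

```text
time_s: 35.9
position: [428.3, -393.1, 37.4]
orientation: [0.722, 1.444, -0.723]
wrist_force: [0.6, -0.1, 0.3]
opening: 85.6
```

```bash
python3 - <<'E'
from meas import *
shift((425.5,-392.3,4))
s=cam("scene");save(s,"d1.png",(140,230,290,390),5)
E
```

```text
t 35.9 pos [ 428.3 -393.1   37.4] x [ 0.002 -0.002 -1.   ] y [0.8   0.6   0.001] F [ 0.6 -0.1  0.3] open 85.6 q [ 1.02  0.99 -0.63  1.81  0.93  0.66  0.47]
tool shift cm [ 3.34 -0.18 -0.24]
```

View pics/d1.png

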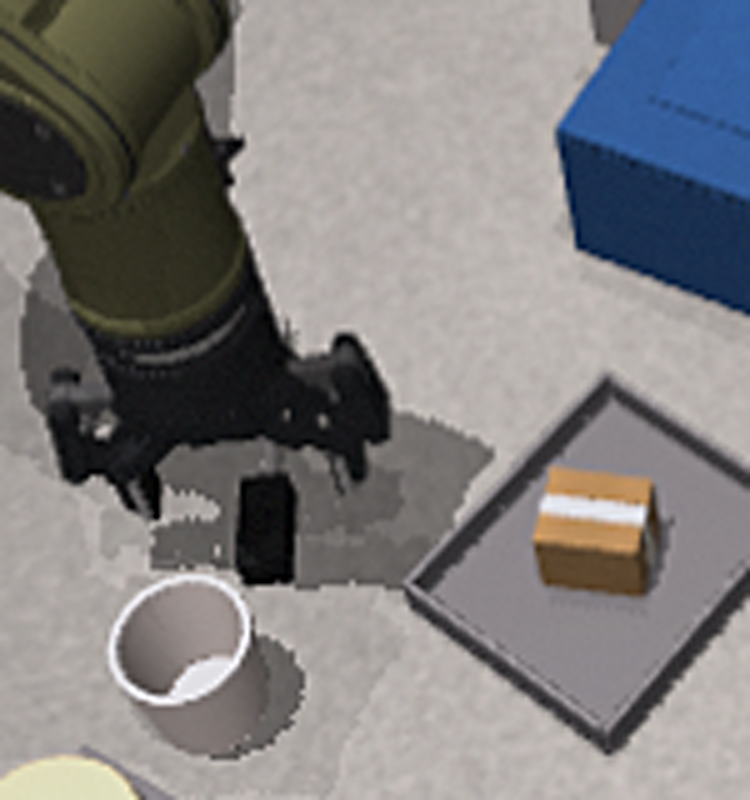

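The handle (265,530) sits between the open fingers, clear of the cup. I'll lower and grip.

play_rows([
  {"xyz": [1.0, -0.2, -0.2], "yaw": 0, "fingers": 0},
  {"xyz": [1.0, 0, 0], "yaw": 0, "fingers": 0},
  {"xyz": [0.8, 0, 0], "yaw": 0, "fingers": 0},
  {"xyz": [0.3, 0, 0], "yaw": 0, "fingers": 0},
  {"xyz": [0, 0, 0], "yaw": 0, "fingers": 0},
  {"xyz": [0, 0, 0], "yaw": 0, "fingers": 0},
])

```text
time_s: 36.55
position: [424.6, -391.7, 4.6]
orientation: [0.722, 1.448, -0.721]
wrist_force: [0.6, 0.2, -0.3]
opening: 85.2
```

```bash
python3 - <<'E'
from meas import *
shift((425.5,-392.3,4))
E
```

```text
t 36.55 pos [ 424.6 -391.7    4.6] x [ 0.  0. -1.] y [0.798 0.602 0.   ] F [ 0.6  0.2 -0.3] open 85.2 q [ 1.    1.04 -0.59  1.83  0.99  0.61  0.42]
tool shift cm [0.06 0.03 0.11]
```

play_rows([
  {"xyz": [0, 0, 0], "yaw": 0, "fingers": 1},
  {"xyz": [0, 0, 0], "yaw": 0, "fingers": 1},
  {"xyz": [0, 0, 0], "yaw": 0, "fingers": 1},
  {"xyz": [0, 0, 0], "yaw": 0, "fingers": 1},
  {"xyz": [0, 0, 0], "yaw": 0, "fingers": 1},
  {"xyz": [0, 0, 0], "yaw": 0, "fingers": 1},
  {"xyz": [0, 0, 0], "yaw": 0, "fingers": 1},
  {"xyz": [0, 0, 0], "yaw": 0, "fingers": 1},
  {"xyz": [0, 0, 0], "yaw": 0, "fingers": 1},
], squeeze=80)

```text
time_s: 37.45
position: [424.9, -391.9, 5.1]
orientation: [0.721, 1.447, -0.721]
wrist_force: [-1.1, 1.1, 5.6]
opening: 22.4
```

```bash
python3 - <<'E'
from meas import *
st()
s=cam("scene");save(s,"d2.png",(140,230,290,390),5)
E
```

```text
t 37.45 pos [ 424.9 -391.9    5.1] x [ 0.001 -0.    -1.   ] y [0.798 0.602 0.   ] F [-1.1  1.1  5.6] open 22.4 q [ 1.    1.03 -0.59  1.83  0.99  0.61  0.42]
```

View pics/d2.png

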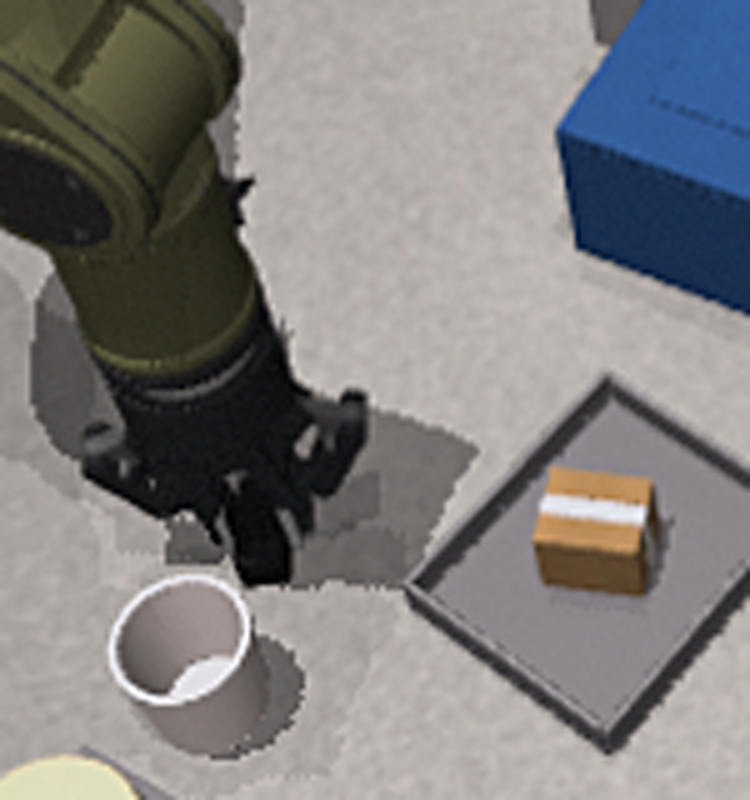

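The handle is gripped (22.4 mm). I'll lift, turn in line with the case, and go to the pre-insertion point.

play_rows([
  {"xyz": [-1, 0, 0], "yaw": 0, "fingers": 1},
  {"xyz": [-2, 0, 0], "yaw": 0, "fingers": 1},
  {"xyz": [-3, 0, 0], "yaw": 0.1, "fingers": 1},
  {"xyz": [-3, 0, 0], "yaw": 0.1, "fingers": 1},
  {"xyz": [-2, 0, 0], "yaw": 0.1, "fingers": 1},
  {"xyz": [-0.4, 0, 0], "yaw": 0.1, "fingers": 1},
  {"xyz": [0, 0, 0], "yaw": 0.1, "fingers": 1},
  {"xyz": [0, 0, 0], "yaw": 0.085, "fingers": 1},
  {"xyz": [0, 0, 0], "yaw": 0, "fingers": 1},
  {"xyz": [0, 0, 0], "yaw": 0, "fingers": 1},
])

```text
time_s: 38.5
position: [424.2, -391.7, 118.7]
orientation: [1.162, 1.239, -1.163]
wrist_force: [-0.2, 0.4, -1.5]
opening: 22.4
```

```bash
python3 - <<'E'
from meas import *
shift(c2w(-101,-180,119)); print(w2c(robot.get_obs()["position"]))
E
```

```text
t 38.5 pos [ 424.2 -391.7  118.7] x [-0.  0. -1.] y [ 0.998  0.063 -0.   ] F [-0.2  0.4 -1.5] open 22.4 q [ 1.    0.84 -0.59  1.8   0.68  0.72  0.1 ]
tool shift cm [ -0.03   3.21 -16.67]
[-132.74521118 -346.71981302  118.67768859]
```

play_rows([
  {"xyz": [0, 1, -3], "yaw": 0, "fingers": 1},
  {"xyz": [0, 1, -3], "yaw": 0, "fingers": 1},
  {"xyz": [0, 1, -3], "yaw": 0, "fingers": 1},
  {"xyz": [0, 0.2, -3], "yaw": 0, "fingers": 1},
  {"xyz": [0, 0, -3], "yaw": 0, "fingers": 1},
  {"xyz": [0, 0, 0], "yaw": 0, "fingers": 1},
  {"xyz": [0, 0, 0], "yaw": 0, "fingers": 1},
  {"xyz": [0, 0, 0], "yaw": 0, "fingers": 1},
])

```text
time_s: 39.3
position: [447.1, -241.4, 118.5]
orientation: [1.164, 1.236, -1.165]
wrist_force: [-0.2, -0.4, -2.0]
opening: 22.5
```

```bash
python3 - <<'E'
from meas import *
shift(c2w(-101,-180,119)); print(w2c(robot.get_obs()["position"]))
for n in("scene","top"):
    s=cam(n);save(s,f"d3_{n}.png",(180,180,320,320) if n=="scene" else (270,220,430,340),5)
    P=s["P"]; c=(P[...,:2]-CC)@CR
    m=s["ok"]&(P[...,2]>108)&(P[...,2]<145)&(c[...,0]<-70)&(c[...,0]>-140)&(c[...,1]<-38)&(c[...,1]>-150)
    q=np.c_[c[m],P[m][:,2]]
    for y0 in range(-150,-40,10):
        a=q[abs(q[:,1]-y0)<5]
        if len(a)>3: print(n,y0,"x",a[:,0].mean().round(1),a[:,0].min().round(1),a[:,0].max().round(1),"zmax",np.percentile(a[:,2],90).round(1),len(a))
E
```

```text
t 39.3 pos [ 447.1 -241.4  118.5] x [-0.    -0.001 -1.   ] y [ 0.998  0.06  -0.   ] F [-0.2 -0.4 -2. ] open 22.5 q [ 0.72  0.76 -0.52  2.01  0.71  0.56 -0.24]
tool shift cm [-0.05 -0.03 -1.81]
[-100.68745175 -198.0833525   118.52617063]
scene -130 x -92.5 -103.8 -70.3 zmax 130.0 11
scene -120 x -94.0 -104.8 -73.8 zmax 131.3 18
scene -110 x -93.6 -103.3 -72.1 zmax 132.0 15
scene -100 x -94.8 -104.7 -71.8 zmax 130.5 16
scene -90 x -89.5 -104.6 -70.3 zmax 131.0 19
scene -80 x -90.3 -103.3 -70.4 zmax 130.2 17
scene -70 x -86.4 -100.0 -70.6 zmax 129.6 6
scene -50 x -75.3 -80.1 -71.4 zmax 109.9 5
top -150 x -102.7 -106.6 -98.3 zmax 133.1 10
top -140 x -101.9 -106.3 -96.4 zmax 131.7 26
top -130 x -93.1 -106.4 -70.4 zmax 130.4 35
top -120 x -93.4 -105.8 -71.8 zmax 130.5 35
top -110 x -93.7 -106.1 -70.8 zmax 131.1 35
top -100 x -93.4 -105.3 -70.8 zmax 131.6 36
top -90 x -93.0 -105.5 -70.4 zmax 131.5 38
top -80 x -92.5 -105.3 -71.6 zmax 130.9 31
top -70 x -76.5 -82.8 -70.3 zmax 110.9 15
top -60 x -78.4 -82.0 -71.2 zmax 111.5 14
top -50 x -77.1 -82.7 -70.1 zmax 110.9 14
```

View pics/d3_scene.png

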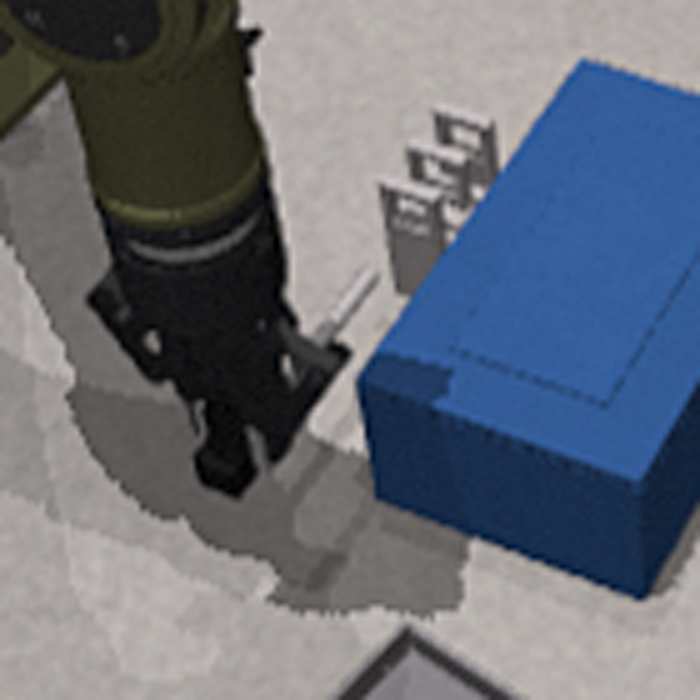

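View pics/d3_top.png

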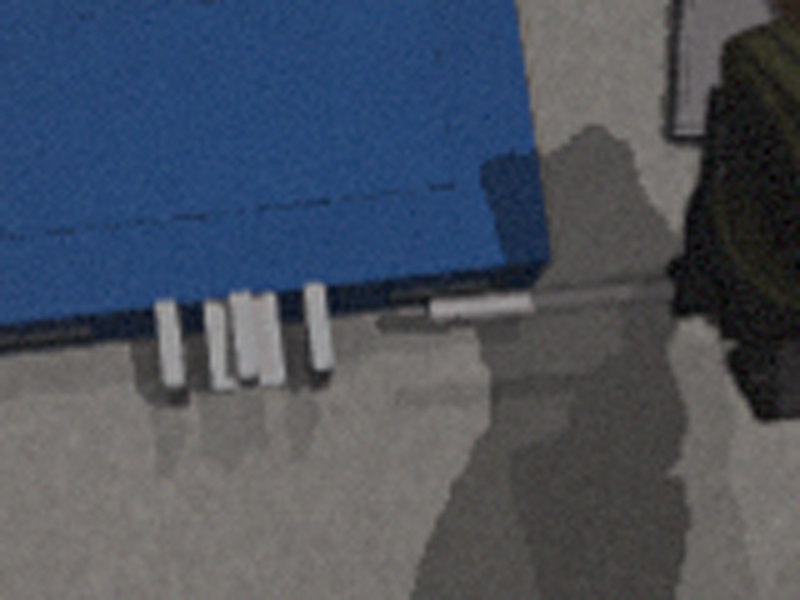

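The rod lies in line with the eyes: its axis is at about x −101, z 126 in case axes, and the tip is at y ≈ −74 in front of the first lug (scene crop 375,272). I'll insert it in steps.

play_rows([
  {"xyz": [0, 0, -1], "yaw": 0, "fingers": 1},
  {"xyz": [0, 0, -1], "yaw": 0, "fingers": 1},
  {"xyz": [0, 0, -1], "yaw": 0, "fingers": 1},
  {"xyz": [0, 0, -0.8], "yaw": 0, "fingers": 1},
  {"xyz": [0, 0, -0.6], "yaw": 0, "fingers": 1},
  {"xyz": [0, 0, -0.6], "yaw": 0, "fingers": 1},
  {"xyz": [0, 0, 0], "yaw": 0, "fingers": 1},
])

```text
time_s: 40.1
position: [444.3, -189.1, 118.7]
orientation: [1.163, 1.238, -1.163]
wrist_force: [-0.0, 0.3, -0.9]
opening: 22.4
```

```bash
python3 - <<'E'
from meas import *
shift(c2w(-101,-59,119)); print(w2c(robot.get_obs()["position"]))
s=cam("scene");save(s,"d4.png",(200,180,320,300),6)
E
```

```text
t 40.1 pos [ 444.3 -189.1  118.7] x [ 0.  0. -1.] y [0.998 0.063 0.   ] F [-0.   0.3 -0.9] open 22.4 q [ 0.61  0.74 -0.49  2.08  0.72  0.5  -0.36]
tool shift cm [-0.03 -0.05 -8.68]
[-100.32681349 -145.76957957  118.68332018]
```

View pics/d4.png

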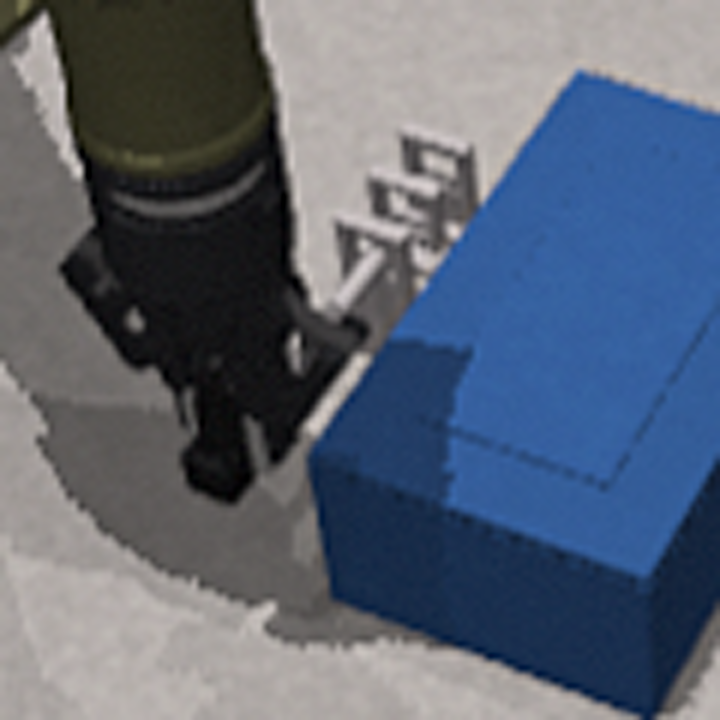

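The rod is entering the first eye (370,260) with no force.

play_rows([
  {"xyz": [0, -0.05, -0.8], "yaw": 0, "fingers": 1},
  {"xyz": [0, 0, -0.9], "yaw": 0, "fingers": 1},
  {"xyz": [0, 0, -0.9], "yaw": 0, "fingers": 1},
  {"xyz": [0, 0, -0.9], "yaw": 0, "fingers": 1},
  {"xyz": [0, 0, -0.8], "yaw": 0, "fingers": 1},
  {"xyz": [0, 0, -0.7], "yaw": 0, "fingers": 1},
  {"xyz": [0, 0, 0], "yaw": 0, "fingers": 1},
])

```text
time_s: 40.85
position: [440.7, -138.9, 118.7]
orientation: [1.163, 1.239, -1.162]
wrist_force: [0.0, -0.1, -0.8]
opening: 22.5
```

```bash
python3 - <<'E'
from meas import *
shift(c2w(-101,-59,119)); print(w2c(robot.get_obs()["position"]))
E
```

```text
t 40.85 pos [ 440.7 -138.9  118.7] x [ 0.     0.001 -1.   ] y [0.998 0.063 0.   ] F [ 0.  -0.1 -0.8] open 22.5 q [ 0.49  0.72 -0.45  2.14  0.74  0.44 -0.49]
tool shift cm [-0.03 -0.01 -3.64]
[-100.79568549  -95.42368181  118.69273657]
```

play_rows([
  {"xyz": [0, 0, -0.8], "yaw": 0, "fingers": 1},
  {"xyz": [0, 0, -0.8], "yaw": 0, "fingers": 1},
  {"xyz": [0, 0, -0.8], "yaw": 0, "fingers": 1},
  {"xyz": [0, 0, -0.5], "yaw": 0, "fingers": 1},
  {"xyz": [0, 0, -0.3], "yaw": 0, "fingers": 1},
  {"xyz": [0, 0, 0], "yaw": 0, "fingers": 1},
  {"xyz": [0, 0, 0], "yaw": 0, "fingers": 1},
])

```text
time_s: 41.55
position: [438.6, -108.6, 118.6]
orientation: [1.164, 1.237, -1.165]
wrist_force: [0.0, 0.8, -1.0]
opening: 22.2
```

```bash
python3 - <<'E'
from meas import *
shift(c2w(-101,-59,119)); print(w2c(robot.get_obs()["position"]))
E
```

```text
t 41.55 pos [ 438.6 -108.6  118.6] x [-0. -0. -1.] y [ 0.998  0.061 -0.   ] F [ 0.   0.8 -1. ] open 22.2 q [ 0.41  0.71 -0.43  2.17  0.74  0.41 -0.56]
tool shift cm [-0.04  0.   -0.6 ]
[-101.02764998  -65.04795184  118.5816811 ]
```

play_rows([
  {"xyz": [0, 0, -0.2], "yaw": 0, "fingers": 1},
  {"xyz": [0, 0, -0.2], "yaw": 0, "fingers": 1},
  {"xyz": [0, 0, -0.2], "yaw": 0, "fingers": 1},
  {"xyz": [0, 0, -0.1], "yaw": 0, "fingers": 1},
  {"xyz": [0, 0, 0], "yaw": 0, "fingers": 1},
])

```text
time_s: 42.05
position: [438.2, -101.2, 118.6]
orientation: [1.164, 1.238, -1.164]
wrist_force: [-0.1, 0.4, -1.4]
opening: 22.5
```

```bash
python3 - <<'E'
from meas import *
shift(c2w(-101,-59,119)); print(w2c(robot.get_obs()["position"]))
E
```

```text
t 42.05 pos [ 438.2 -101.2  118.6] x [ 0. -0. -1.] y [0.998 0.061 0.   ] F [-0.1  0.4 -1.4] open 22.5 q [ 0.39  0.7  -0.42  2.18  0.74  0.41 -0.58]
tool shift cm [-0.04 -0.    0.14]
[-100.97830484  -57.61917271  118.60652394]
```

play_rows([
  {"xyz": [0, 0, -0.1], "yaw": 0, "fingers": 1},
  {"xyz": [0, 0, -0.1], "yaw": 0, "fingers": 1},
  {"xyz": [0, 0, -0.1], "yaw": 0, "fingers": 1},
  {"xyz": [0, 0, 0], "yaw": 0, "fingers": 1},
])

```text
time_s: 42.45
position: [438.1, -100.0, 118.6]
orientation: [1.163, 1.235, -1.167]
wrist_force: [1.3, -5.0, -1.6]
opening: 21.9
```

```bash
python3 - <<'E'
from meas import *
st(); print(w2c(robot.get_obs()["position"]))
for n in("scene","top"):
    s=cam(n);save(s,f"d5_{n}.png",(210,150,320,260) if n=="scene" else (270,240,390,330),6)
E
```

```text
t 42.45 pos [ 438.1 -100.   118.6] x [-0.    -0.002 -1.   ] y [ 0.998  0.059 -0.   ] F [ 1.3 -5.  -1.6] open 21.9 q [ 0.38  0.7  -0.42  2.18  0.74  0.4  -0.59]
[-101.06928445  -56.41612044  118.64238443]
```

View pics/d5_scene.png

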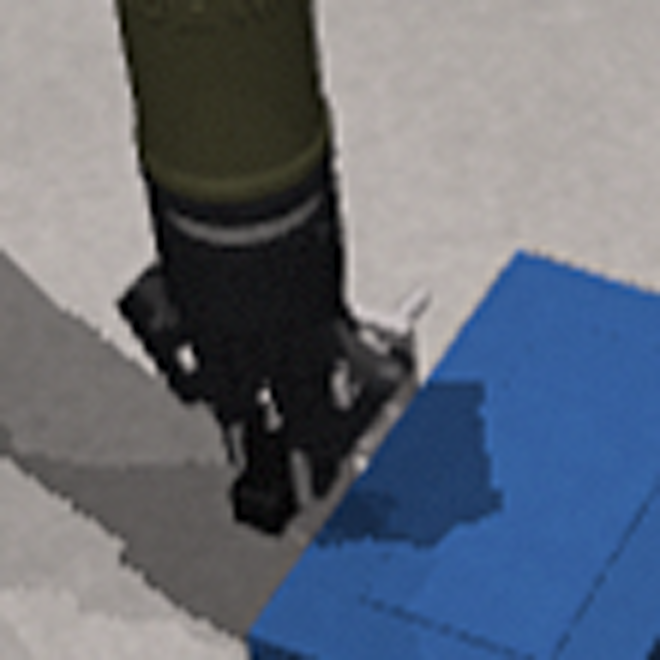

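View pics/d5_top.png

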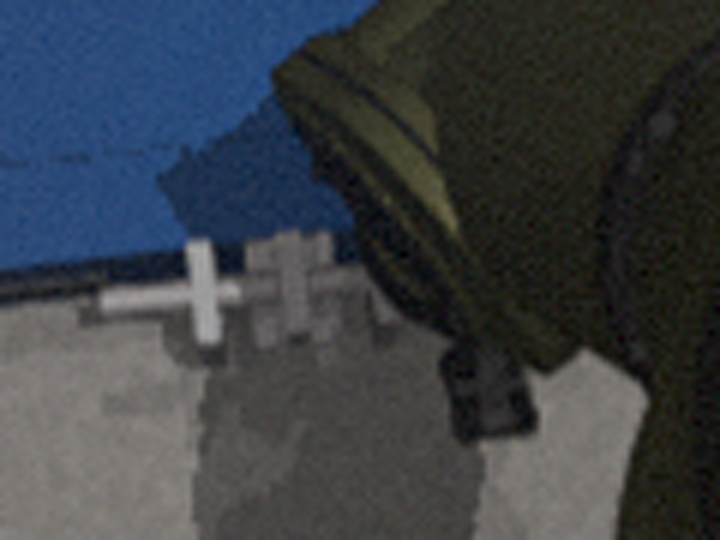

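The rod shows through all three eyes and stands about 31 mm beyond the far lug (top crop 100–190, 298), as expected for home. Contact force is 5 N. I'll press a little more, then lower the rod onto the eyes' bottoms before letting go.

play_rows([
  {"xyz": [0, 0, -0.1], "yaw": 0, "fingers": 1},
  {"xyz": [0, 0, -0.1], "yaw": 0, "fingers": 1},
  {"xyz": [0, 0, -0.05], "yaw": 0, "fingers": 1},
  {"xyz": [0, 0, 0], "yaw": 0, "fingers": 1},
])

```text
time_s: 42.95
position: [438.0, -99.8, 118.7]
orientation: [1.162, 1.232, -1.17]
wrist_force: [2.4, -10.4, 0.9]
opening: 22.4
```

play_rows([
  {"xyz": [0.1, 0, 0], "yaw": 0, "fingers": 1},
  {"xyz": [0.1, 0, 0], "yaw": 0, "fingers": 1},
  {"xyz": [0.1, 0, 0], "yaw": 0, "fingers": 1},
  {"xyz": [0.1, 0, 0], "yaw": 0, "fingers": 1},
  {"xyz": [0, 0, 0], "yaw": 0, "fingers": 1},
])

```text
time_s: 43.45
position: [438.5, -99.8, 115.0]
orientation: [1.163, 1.231, -1.169]
wrist_force: [3.3, -9.3, 3.1]
opening: 22.4
```

```bash
python3 - <<'E'
from meas import *
st(); print(w2c(robot.get_obs()["position"]))
E
```

```text
t 43.45 pos [438.5 -99.8 115. ] x [ 0.001 -0.006 -1.   ] y [0.998 0.057 0.   ] F [ 3.3 -9.3  3.1] open 22.4 q [ 0.37  0.71 -0.4   2.18  0.75  0.39 -0.6 ]
[-100.59950384  -56.25738722  115.0315092 ]
```

play_rows([
  {"xyz": [0.1, 0, 0], "yaw": 0, "fingers": 1},
  {"xyz": [0, 0, 0], "yaw": 0, "fingers": 1},
  {"xyz": [0, 0, 0], "yaw": 0, "fingers": 0.65},
  {"xyz": [0, 0, 0], "yaw": 0, "fingers": 0.6},
  {"xyz": [0, 0, 0], "yaw": 0, "fingers": 0.5},
  {"xyz": [0, 0, 0], "yaw": 0, "fingers": 0.5},
  {"xyz": [0, 0, 0], "yaw": 0, "fingers": 0.5},
])

```text
time_s: 44.15
position: [437.8, -95.4, 113.5]
orientation: [1.164, 1.238, -1.164]
wrist_force: [0.4, 0.5, 0.4]
opening: 43.1
```

```bash
python3 - <<'E'
from meas import *
st(); print(w2c(robot.get_obs()["position"]))
E
```

```text
t 44.15 pos [437.8 -95.4 113.5] x [-0.  0. -1.] y [ 0.998  0.062 -0.   ] F [0.4 0.5 0.4] open 43.1 q [ 0.37  0.71 -0.41  2.18  0.75  0.39 -0.6 ]
[-101.08817466  -51.86950979  113.52831212]
```

Forces are zero. I'll rise straight up, away from the case, and look.

play_rows([
  {"xyz": [-1, 0, 0], "yaw": 0, "fingers": 0.5},
  {"xyz": [-2, 0, 0], "yaw": 0, "fingers": 0.5},
  {"xyz": [-3, 0, 0], "yaw": 0, "fingers": 0.5},
  {"xyz": [-4, 0, 0], "yaw": 0, "fingers": 0.5},
  {"xyz": [-3, 0, 3], "yaw": 0, "fingers": 0.5},
  {"xyz": [0, 0, 4.5], "yaw": 0, "fingers": 0.5},
  {"xyz": [0, 0, 4.5], "yaw": 0, "fingers": 0.5},
  {"xyz": [0, 0, 4.5], "yaw": 0, "fingers": 0.5},
  {"xyz": [0, 0, 4.5], "yaw": 0, "fingers": 0.5},
  {"xyz": [0, 0, 0], "yaw": 0, "fingers": 0.5},
])

```text
time_s: 45.15
position: [449.0, -313.3, 242.5]
orientation: [1.17, 1.23, -1.175]
wrist_force: [-0.7, 1.4, -0.1]
opening: 42.8
```

```bash
python3 - <<'E'
from meas import *
st()
for n in("scene","top"):
    s=cam(n);save(s,f"e_{n}.png"); save(s,f"e_{n}c.png",(210,150,350,290) if n=="scene" else (250,190,390,310),5)
    P=s["P"]; c=(P[...,:2]-CC)@CR
    m=s["ok"]&(P[...,2]>112)&(P[...,2]<150)&(c[...,0]<-86)&(c[...,0]>-117)
    q=np.c_[c[m],P[m][:,2]]
    for y0 in range(-90,90,10):
        a=q[abs(q[:,1]-y0)<5]
        if len(a)>3: print(n,y0,"x",a[:,0].min().round(1),a[:,0].max().round(1),"zmax",np.percentile(a[:,2],90).round(1),len(a))
    a=q[(q[:,1]>40)|(q[:,1]<-40)]; print("y range",a[:,1].min(),a[:,1].max())
    h=s["hsv"];b=(h[...,0]>100)&(h[...,0]<125)&(h[...,1]>120)&s["ok"]
    for x0 in(-70,0,70):
        mm=b&(abs(c[...,0]-x0)<8)&(abs(c[...,1]+30)<80)&(P[...,2]>60); print(" lid",x0,np.median(P[mm][:,2]).round(1))
E
```

```text
t 45.15 pos [ 449.  -313.3  242.5] x [-0.001 -0.004 -1.   ] y [ 0.999  0.049 -0.001] F [-0.7  1.4 -0.1] open 42.8 q [ 0.92  0.64 -0.67  1.77  0.49  0.9   0.08]
scene -80 x -111.5 -88.3 zmax 124.7 46
scene -70 x -114.3 -86.5 zmax 127.2 37
scene -60 x -112.2 -87.9 zmax 128.0 34
scene -50 x -113.3 -88.1 zmax 130.8 39
scene -40 x -113.2 -87.6 zmax 131.6 32
scene -30 x -116.9 -86.4 zmax 143.6 66
scene -20 x -115.4 -86.1 zmax 142.7 11
scene -10 x -105.5 -97.8 zmax 130.5 5
scene 0 x -116.8 -86.0 zmax 143.7 71
scene 10 x -115.9 -86.3 zmax 143.7 17
scene 20 x -106.7 -95.9 zmax 136.6 10
scene 30 x -116.9 -86.1 zmax 143.0 69
scene 40 x -116.0 -89.8 zmax 142.1 12
scene 50 x -105.4 -98.6 zmax 138.3 10
scene 60 x -107.2 -97.6 zmax 141.8 12
y range -85.3640812824086 63.51798846084762
 lid -70 107.3
 lid 0 108.7
 lid 70 107.2
top -90 x -113.4 -90.5 zmax 124.9 19
top -80 x -113.8 -89.9 zmax 125.4 56
top -70 x -113.8 -90.2 zmax 127.3 59
top -60 x -114.3 -89.8 zmax 129.0 61
top -50 x -114.3 -90.9 zmax 131.7 60
top -40 x -114.2 -89.4 zmax 132.0 59
top -30 x -116.9 -86.3 zmax 144.9 70
top -20 x -107.1 -97.3 zmax 128.6 25
top -10 x -106.8 -98.2 zmax 129.7 25
top 0 x -116.0 -87.0 zmax 144.2 67
top 10 x -107.2 -98.4 zmax 134.3 25
top 20 x -107.7 -97.2 zmax 135.3 24
top 30 x -116.5 -86.1 zmax 144.1 70
top 40 x -107.9 -98.1 zmax 139.3 25
top 50 x -108.0 -98.5 zmax 140.8 25
top 60 x -108.3 -98.3 zmax 142.8 16
y range -88.02837624011744 61.07674356713231
 lid -70 107.3
 lid 0 108.9
 lid 70 107.2
```

View pics/e_scenec.png

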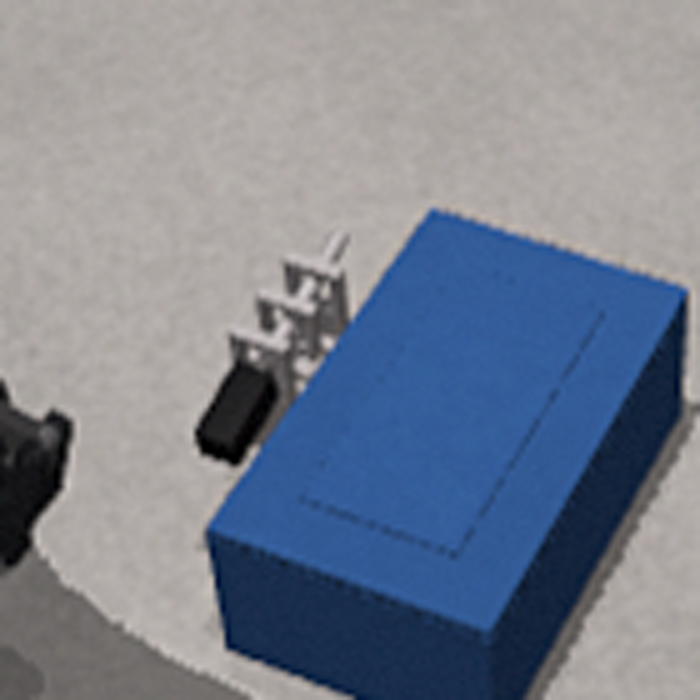

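View pics/e_top.png

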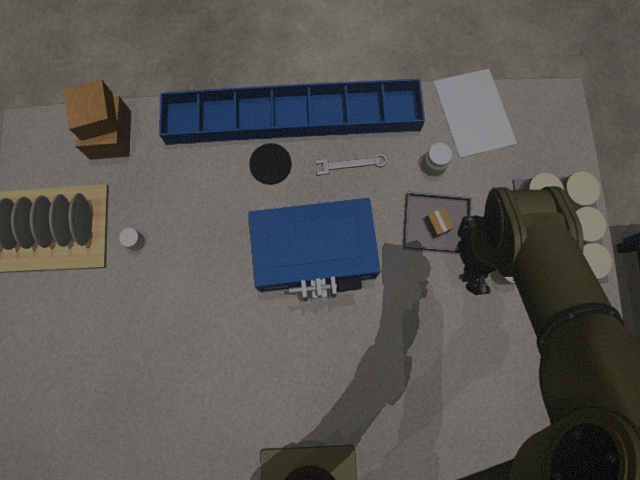

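The pin sits through all three eyes and the lid is flat at 108 mm. The handle's weight has tilted the pin about 10° in the loose eyes. The tip and handle ends (y ≈ 62 and −88) fit the handle still touching the lug, but I'll confirm with a gentle push from behind using shut fingers.

play_rows([
  {"xyz": [0, 0, 0], "yaw": 0, "fingers": 1},
  {"xyz": [0, 0, 0], "yaw": 0, "fingers": 1},
  {"xyz": [0, 0, 0], "yaw": 0, "fingers": 1},
  {"xyz": [0, 0, 0], "yaw": 0, "fingers": 1},
  {"xyz": [0, 0, 0], "yaw": 0, "fingers": 1},
])

```text
time_s: 45.75
position: [450.8, -305.1, 243.7]
orientation: [1.163, 1.238, -1.164]
wrist_force: [0.3, -1.4, 0.0]
opening: -0.2
```

```bash
python3 - <<'E'
from meas import *
shift(c2w(-102,-130,113))
E
```

```text
t 45.75 pos [ 450.8 -305.1  243.7] x [-0. -0. -1.] y [ 0.998  0.062 -0.   ] F [ 0.3 -1.4  0. ] open -0.2 q [ 0.91  0.63 -0.68  1.78  0.49  0.9   0.08]
tool shift cm [ 13.07  -0.1  -13.2 ]
```

play_rows([
  {"xyz": [0, -0.1, -4], "yaw": 0, "fingers": 1},
  {"xyz": [0, 0, -4], "yaw": 0, "fingers": 1},
  {"xyz": [3, 0, -4], "yaw": 0, "fingers": 1},
  {"xyz": [4, 0, -1], "yaw": 0, "fingers": 1},
  {"xyz": [4, 0, 0], "yaw": 0, "fingers": 1},
  {"xyz": [2, 0, 0], "yaw": 0, "fingers": 1},
  {"xyz": [0, 0, 0], "yaw": 0, "fingers": 1},
  {"xyz": [0, 0, 0], "yaw": 0, "fingers": 1},
])

```text
time_s: 46.55
position: [442.2, -175.7, 114.0]
orientation: [1.164, 1.237, -1.164]
wrist_force: [0.4, -0.3, -0.2]
opening: 0.0
```

```bash
python3 - <<'E'
from meas import *
shift(c2w(-102,-99,113));print(w2c(robot.get_obs()["position"]))
E
```

```text
t 46.55 pos [ 442.2 -175.7  114. ] x [ 0. -0. -1.] y [0.998 0.061 0.   ] F [ 0.4 -0.3 -0.2] open 0.0 q [ 0.57  0.74 -0.46  2.1   0.74  0.46 -0.41]
tool shift cm [ 0.1  -0.04 -3.32]
[-101.58902104 -132.19849457  113.98134166]
```

play_rows([
  {"xyz": [0, 0, -0.8], "yaw": 0, "fingers": 1},
  {"xyz": [0, 0, -0.8], "yaw": 0, "fingers": 1},
  {"xyz": [0, 0, -0.7], "yaw": 0, "fingers": 1},
  {"xyz": [0, 0, -0.4], "yaw": 0, "fingers": 1},
  {"xyz": [0, 0, -0.3], "yaw": 0, "fingers": 1},
  {"xyz": [0, 0, 0], "yaw": 0, "fingers": 1},
  {"xyz": [0, 0, 0], "yaw": 0, "fingers": 1},
])

```text
time_s: 47.25
position: [439.9, -146.0, 113.6]
orientation: [1.164, 1.237, -1.164]
wrist_force: [0.6, -0.4, -0.9]
opening: 0.2
```

play_rows([
  {"xyz": [0, 0, -0.1], "yaw": 0, "fingers": 1},
  {"xyz": [0, 0, -0.1], "yaw": 0, "fingers": 1},
  {"xyz": [0, 0, 0], "yaw": 0, "fingers": 1},
])

```text
time_s: 47.55
position: [439.8, -143.8, 113.6]
orientation: [1.164, 1.237, -1.164]
wrist_force: [-0.7, -0.4, 0.7]
opening: 0.1
```

play_rows([
  {"xyz": [0, 0, -0.1], "yaw": 0, "fingers": 1},
  {"xyz": [0, 0, -0.1], "yaw": 0, "fingers": 1},
  {"xyz": [0, 0, 0], "yaw": 0, "fingers": 1},
])

```text
time_s: 47.85
position: [439.7, -141.8, 113.6]
orientation: [1.164, 1.237, -1.164]
wrist_force: [0.1, -0.6, -0.4]
opening: 0.2
```

play_rows([
  {"xyz": [0, 0, -0.1], "yaw": 0, "fingers": 1},
  {"xyz": [0, 0, -0.1], "yaw": 0, "fingers": 1},
  {"xyz": [0, 0, 0], "yaw": 0, "fingers": 1},
])

```text
time_s: 48.15
position: [439.4, -140.9, 113.6]
orientation: [1.163, 1.236, -1.166]
wrist_force: [-0.3, -3.8, 1.4]
opening: 0.1
```

play_rows([
  {"xyz": [0, 0, -0.1], "yaw": 0, "fingers": 1},
  {"xyz": [0, 0, -0.1], "yaw": 0, "fingers": 1},
  {"xyz": [0, 0, 0], "yaw": 0, "fingers": 1},
])

```text
time_s: 48.45
position: [439.2, -140.7, 113.7]
orientation: [1.163, 1.234, -1.169]
wrist_force: [-0.0, -7.6, 1.8]
opening: -0.1
```

```bash
python3 - <<'E'
from meas import *
st();print(w2c(robot.get_obs()["position"]))
s=cam("scene");save(s,"f1.png",(210,150,350,290),5)
E
```

```text
t 48.45 pos [ 439.2 -140.7  113.7] x [-0.001 -0.004 -1.   ] y [ 0.998  0.058 -0.001] F [-0.  -7.6  1.8] open -0.1 q [ 0.48  0.72 -0.43  2.15  0.75  0.42 -0.5 ]
[-102.46394977  -97.09222503  113.7217573 ]
```

View pics/f1.png

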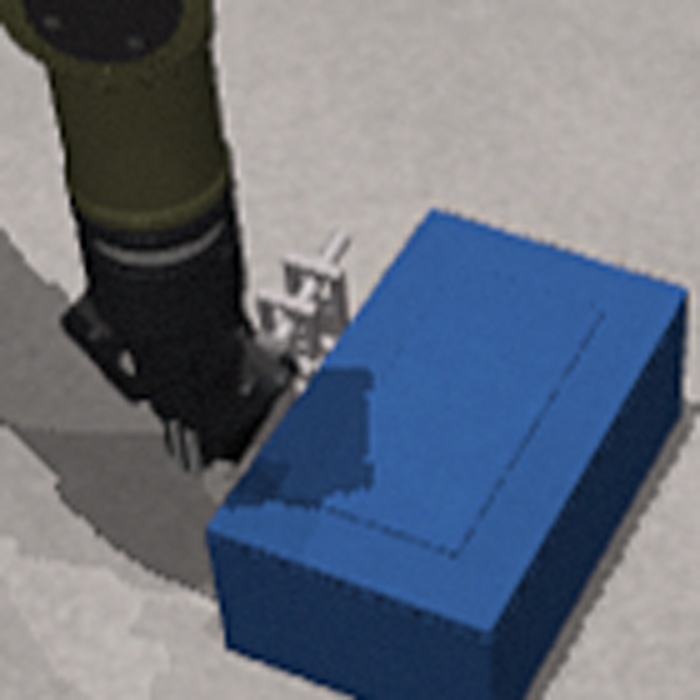

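The force rose at once (7.6 N) with almost no travel, so the handle is home against the lug. I'll back away and make the last check.

play_rows([
  {"xyz": [0, 0, 1], "yaw": 0, "fingers": 1},
  {"xyz": [0, 0, 2], "yaw": 0, "fingers": 1},
  {"xyz": [-2, 0, 4], "yaw": 0, "fingers": 1},
  {"xyz": [-4, 0, 3], "yaw": 0, "fingers": 1},
  {"xyz": [-4, 0, 3], "yaw": 0, "fingers": 1},
  {"xyz": [-4, 0, 3], "yaw": 0, "fingers": 1},
  {"xyz": [0, 0, 4], "yaw": 0, "fingers": 1},
  {"xyz": [0, 0, 0], "yaw": 0, "fingers": 1},
  {"xyz": [0, 0, 0], "yaw": 0, "fingers": 1},
])

```text
time_s: 49.4
position: [451.2, -337.8, 253.1]
orientation: [1.167, 1.238, -1.165]
wrist_force: [-1.0, 0.0, 0.5]
opening: -0.0
```

```bash
python3 - <<'E'
from meas import *
st()
s=cam("scene");save(s,"g1.png")
s=cam("top")
P=s["P"]; c=(P[...,:2]-CC)@CR
m=s["ok"]&(P[...,2]>112)&(P[...,2]<150)&(c[...,0]<-86)&(c[...,0]>-117)&(abs(c[...,1])>40)
print("pin y range",c[m][:,1].min(),c[m][:,1].max())
E
```

```text
t 49.4 pos [ 451.2 -337.8  253.1] x [ 0.     0.001 -1.   ] y [0.998 0.059 0.   ] F [-1.   0.   0.5] open -0.0 q [ 0.97  0.65 -0.7   1.71  0.5   0.96  0.14]
pin y range -87.99196319036963 61.21083907103297
```

View pics/g1.png

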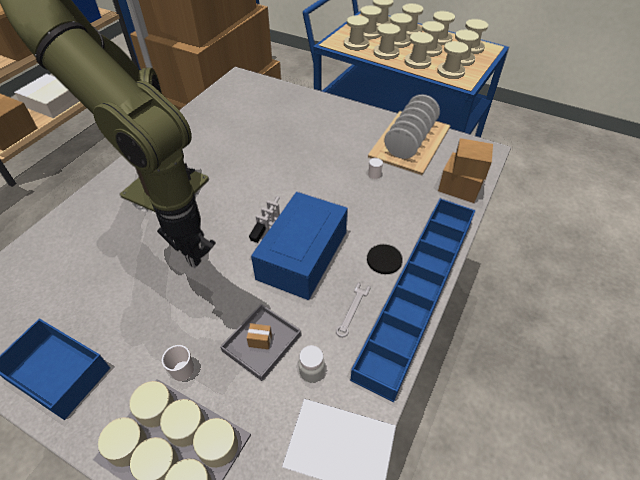

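The final view shows the case shut with the pin through the eyes at (265,220) and the carton in the tray at (260,335). The other things are unmoved and the arm is clear. I'll hand the job in.

```bash
python3 -c "
from plant import robot
print(robot.close_job())"
```

```text
the job is handed in; nothing more can be done
None
```

The case is packed, shut and pinned, and I handed the job in after about 49 s of the 210 s allowed.

- **Carton and housings:** the carton stands in the grey tray. Only three housings were on the table, and all three stood upright on their flanges in the case when I looked before shutting the lid.
- **Lid:** I lowered it slowly by its outer face and pressed it shut with about 26 N. Its top then measured about 108 mm above the table all over, which is the shut height.
- **Pin:** it had been knocked aside, so I found it again before gripping it. The rod goes through all three eyes and reaches about 27 mm past the far lug.
- **Pin tilt:** when I let go, the handle's weight tilted the pin about 10° in the loose eyes. I pushed the handle from behind to check it was home. It met about 7.6 N with almost no travel, so it is up against the lug.
- **Last look:** the arm was clear of everything and the other things appeared unmoved. No check failed.

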